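Load the toner-bottle shaker and restart it at its former speed

TASK

The toner-bottle shaker was left switched on at one of its two speeds. Switch it off with the red key, then load every toner bottle on the bench into a socket of its own and lock it there (lugs down into the slots, push down against the spring, quarter turn clockwise to the stop), and once all are locked switch the shaker on again at the speed it was set to when you came. Do not knock the other things on the bench about.

Things in the scene. Friction and masses are not known exactly. Their poses are not given: they have to be found in the camera images.
- cyan_mid (a point): cyan toner bottle, loose, upright, 0.2-0.36 kg: round body 62 mm across, 78 high; on top a black grip bar 56 long (along x), 14 wide, 34 high (78 to 112 mm above the underside); at the foot two opposite black lugs along x, 12 wide, 84 over the tips, 2 to 12 above the underside. Point: on the axis, 56 mm above the underside; z up, half-turn symmetric. None if absent.
- magenta_mid (a point): magenta toner bottle, loose, upright, 0.2-0.36 kg: round body 62 mm across, 78 high; on top a black grip bar 56 long (along x), 14 wide, 34 high (78 to 112 mm above the underside); at the foot two opposite black lugs along x, 12 wide, 84 over the tips, 2 to 12 above the underside. Point: on the axis, 56 mm above the underside; z up, half-turn symmetric. None if absent.
- yellow_mid (a point): yellow toner bottle, loose, upright, 0.2-0.36 kg: round body 62 mm across, 78 high; on top a black grip bar 56 long (along x), 14 wide, 34 high (78 to 112 mm above the underside); at the foot two opposite black lugs along x, 12 wide, 84 over the tips, 2 to 12 above the underside. Point: on the axis, 56 mm above the underside; z up, half-turn symmetric. None if absent.
- socket_left (a point): left-hand (+y) bayonet socket of the shaker: centre of its round mouth (69 mm wide), level with the top of the grey deck, 70 mm above the bench. z up; x runs along its two opposite lug slots (22 mm wide, reaching 49 mm from the centre, a white mark beyond each). Sockets are 110 mm apart. See shaker for how it works.
- socket_middle (a point): middle bayonet socket of the shaker: centre of its round mouth (69 mm wide), level with the top of the grey deck, 70 mm above the bench. z up; x runs along its two opposite lug slots (22 mm wide, reaching 49 mm from the centre, a white mark beyond each). Sockets are 110 mm apart. See shaker for how it works.
- socket_right (a point): right-hand (-y) bayonet socket of the shaker: centre of its round mouth (69 mm wide), level with the top of the grey deck, 70 mm above the bench. z up; x runs along its two opposite lug slots (22 mm wide, reaching 49 mm from the centre, a white mark beyond each). Sockets are 110 mm apart. See shaker for how it works.
- shaker: the shaker, white, fixed, 260 x 380 x 85 mm; origin under its centre, x away from the keys. A bottle let into a socket rests on a sprung plate (its point 38 mm above the deck top) and cannot turn. Pushed 11-14 mm further (4 N rising to 12 N) it turns clockwise seen from above, to stops 85 degrees on; let go, the spring holds its lugs up under the rim: locked, its point 30 mm above the deck top.
- key_stop (a joint): red key, off: travel in m, 0 = up, 0.012 = down. The three keys are interlocked: one is always down; pressing another fully down pops it up. They snap over past mid travel; a press needs about 5 N. At the start the yellow or the green key is down.
- key_stop_top (a point): centre of the top face of the red key, off, left-hand (+y) in the bank; the keys stand 60 mm apart in a row on the white console on the robot's side of the shaker. Face 46 x 44 mm, 105 mm above the bench when up, 93 mm when down; the console's top is at 85 mm. Press straight down.
- key_slow (a joint): yellow key, slow: travel in m, 0 = up, 0.012 = down. The three keys are interlocked: one is always down; pressing another fully down pops it up. They snap over past mid travel; a press needs about 5 N. At the start the yellow or the green key is down.
- key_slow_top (a point): centre of the top face of the yellow key, slow, in the middle; the keys stand 60 mm apart in a row on the white console on the robot's side of the shaker. Face 46 x 44 mm, 105 mm above the bench when up, 93 mm when down; the console's top is at 85 mm. Press straight down.
- key_fast (a joint): green key, fast: travel in m, 0 = up, 0.012 = down. The three keys are interlocked: one is always down; pressing another fully down pops it up. They snap over past mid travel; a press needs about 5 N. At the start the yellow or the green key is down.
- key_fast_top (a point): centre of the top face of the green key, fast, right-hand (-y); the keys stand 60 mm apart in a row on the white console on the robot's side of the shaker. Face 46 x 44 mm, 105 mm above the bench when up, 93 mm when down; the console's top is at 85 mm. Press straight down.
- screwdriver: a screwdriver 190 mm long lying on the bench; not part of the job. Origin: centre of its underside.
- tape: an empty cardboard tape core, 90 mm across, 24 mm high; not part of the job. Origin: centre of its underside.
- carton: a cardboard carton 130 x 90 x 65 mm; not part of the job. Origin: centre of its underside.
- air_can: a spray can 56 mm across, 170 mm high; not part of the job. Origin: centre of its underside.
- mug: a blue mug 80 mm across, 90 mm high; not part of the job. Origin: centre of its underside.

How it is judged:
By the outcome, as a careful person would: the job done as asked, in the order asked, and still so for the second after the job is handed in, with the robot touching nothing.
Of toner_cyan, toner_magenta, toner_yellow only 2 to 3 are there at a start; the rules pass over those that are not, and their reading is None.
At some moment in a run one of toner_cyan, toner_magenta, toner_yellow may be knocked a few centimetres aside while the robot is not near it.
It also fails if it takes over 210 s, if anything falls off the work surface, if the arm or the gripper's body presses on something with over 40 N, if the wrist force passes 120 N, or if a joint passes its speed limit or range.

ROBOT

A 7-joint arm with a two-finger parallel gripper is mounted at the origin on the work surface. World frame = base frame: x ahead of the robot, y to its left, z up, the work surface at z = 0. Lengths are in m, angles in degrees, forces in N, time in s.
With the tool pointing down it reaches from about 0.425 to 0.875 m from the base axis. Payload 8.4 kg.
Tool frame: the origin (TCP) lies at the very end of the fingers, on their centre line; the grasp point (between the pads) lies 19 mm behind it; z points along the fingers, y is the direction in which the jaws open and shut (so a half turn about z gives the same grasp; the last joint's range is limited). The gripper opens to 87 mm and grips with 3 to 60 N. Pads are 19 mm wide; open, the fingers measure 117 mm over their backs; the gripper's body (75 mm by 190 mm) begins 51 mm behind the grasp point.
Start: joints at [-77.819, 19.091, 2.286, 83.961, -0.768, 76.965, -3.352], TCP at [0.199, 0.619, 0.223] pointing down, gripper open.
Joint ranges: [-147.57, 147.57], [-21.85, 119.76], [-74.77, 79.35], [14.55, 137.4], [-85.83, 265.84], [4.83, 119.75], [-152.11, 152.11]. Speed limits (degrees/s): [127.2, 127.2, 159.86, 159.86, 180, 180, 180].

INTERFACE

Orientations are given as a 3x3 rotation matrix whose columns are the frame's x, y, z axes.
In Python, from station import * gives the robot as it stands.
- The arm moves only by the tool send_rows, never from a script. Its argument "rows" is a list that holds one entry, the list of rows, each a list of 4 numbers: the shift along the tool's x, y, z in mm, then the turn about the tool's z in rad. A call has 1 to 5 rows; each row is the pose to reach, as a shift and turn from the pose commanded when the call began, along the tool's axes at that moment; what a row does not reach only later rows make up. A row lasts 1/12 s, in which the tool goes at most 41.7 mm and 7.16 degrees, less where a joint would pass 70% of its speed; a pose out of reach is approached as far as the arm can. A call with a gripper value outside its range is refused whole. "fingers" is the opening, from 0 (shut) to 1 (fully open), set as the call begins (left out, the last holds). The fingers move at their own pace and stop on an object; "newtons" is the grip in N (left out, the last holds). Time passes only in rows, so rows that repeat a pose let the fingers close. It gives the time, the measured TCP pose, the force and the opening at its end, in the units of the state.
- sense(): the state, without advancing time (a new reading comes with each control period).
- camera(name): name is "scene" or "top" or "wrist"; returns the picture (480x640x3 uint8, blue, green, red); there is no depth.
- camera_model(name): a dict with "fx", "fy", "cx", "cy" (pixels), "D" ([k1, k2, p1, p2, k3] as OpenCV has them; the pictures are not rectified), "R" (3x3) and "t" (3): a world point X has camera coordinates R X + t; the wrist camera has in their place "hand_eye" (4x4, takes a point from camera to tool coordinates, whose origin is the TCP and whose axes are the flange's). Camera axes: x right, y down, z forward; pixel columns grow to the right and rows downward; lengths in m; the calibration is good to about 2 mm. A picture is of the moment at which its call begins: read the wrist's pose just before it. camera_model takes no time and is no camera call.
- sign_off(): hands the job in, once; it reports no verdict.
Trained networks look in the newest picture that a camera, given by its name, has taken for a name from the list of things; names that differ only in an ending like _2 or _b are one class to them, and where a whole thing is asked for, a point or a joint stands for the part that bears it (a point fixed in the world has none). Each returns a list of dicts, best first, with "score" (0 to 1); they miss things now and then, are a little off and sometimes report something else, mostly with a low value. They report only what shows in the picture. A call takes as long as a camera call.
- recognise(camera, target): "centre" ([x, y, z] in m, in the coordinates of the camera as it stood for that picture, good to about 4 mm: the middle of the surface that is visible of it).
- regions_of(camera, target): "region" (480x640 bool, what is visible of it).
The state is a dict: "t": time; "joints": joint angles; "qvel": joint speeds; "joint_torque": joint torques, N m; "tool_pos": TCP position; "tcp_rot": TCP orientation; "ft_force": force on the tool from outside, world axes, zero at the start; "ft_torque": the same for the moment, N m; "finger_gap": finger opening in m.
Only numpy, scipy, OpenCV 4.12 (cv2) and the standard library are available. Lean on these libraries where they do the work, as an engineer would, in place of code of your own. Each camera call takes 0.05 s, during which the arm holds its last target. There are 200 camera calls.

## Working session

There is one attempt and no reset: what is moved stays moved. The work goes in short steps, Python scripts to look and compute and a tool call to move; the robot and the scene stay as the last step left them, time stands still between calls to the robot, and variables do not carry over. Pictures are saved under pics/ and viewed, about 12 in all and at most 16, crops included, and the job is handed in when it is done.

Besides the shell and the picture viewer there is one more tool, called after ">>>" by a JSON object that holds its "fn" and its "kwargs", one argument or row to a line. send_rows: Moves the arm, as the interface text tells. Its arguments: {"type":"object","properties":{"rows":{"type":"array"},"fingers":{"type":"number"},"newtons":{"type":"number"}},"required":["rows"]}

```bash
mkdir -p pics
cat > h.py <<'E'
from station import *
import numpy as np, cv2
def toworld(cam,p,s=None):
    m=camera_model(cam)
    if cam=="wrist":
        s=s or sense(); H=np.array(m["hand_eye"]); q=H[:3,:3]@p+H[:3,3]
        return np.array(s["tcp_rot"])@q+np.array(s["tool_pos"])
    return np.array(m["R"]).T@(np.array(p)-np.array(m["t"]))
def pix2plane(cam,uv,z,s=None):
    m=camera_model(cam);K=np.array([[m["fx"],0,m["cx"]],[0,m["fy"],m["cy"]],[0,0,1]])
    n=cv2.undistortPoints(np.array(uv,float).reshape(-1,1,2),K,np.array(m["D"])).reshape(-1,2)
    o=toworld(cam,np.zeros(3),s);out=[]
    for a,b in n:
        d=toworld(cam,np.array([a,b,1.]),s)-o; out.append(o+d*(z-o[2])/d[2])
    return np.array(out)
def proj(cam,X,s=None):
    m=camera_model(cam);K=np.array([[m["fx"],0,m["cx"]],[0,m["fy"],m["cy"]],[0,0,1]])
    X=np.array(X,float).reshape(-1,3)
    if cam=="wrist":
        s=s or sense();H=np.array(m["hand_eye"]);T=np.eye(4);T[:3,:3]=s["tcp_rot"];T[:3,3]=s["tool_pos"]
        C=np.linalg.inv(T@H);R,t=C[:3,:3],C[:3,3]
    else: R,t=np.array(m["R"]),np.array(m["t"])
    return cv2.projectPoints(X,cv2.Rodrigues(R)[0],t,K,np.array(m["D"]))[0].reshape(-1,2)
E
python3 - <<'E'
from h import *
s=sense();print({k:np.round(v,3).tolist() for k,v in s.items()})
for c in("scene","top"):
    cv2.imwrite(f"pics/{c}0.png",camera(c))
    m=camera_model(c);print(c,np.round(toworld(c,np.zeros(3)),3))
    for n in ["cyan_mid","magenta_mid","yellow_mid","key_stop","key_slow","key_fast","shaker","air_can","mug","carton","tape","screwdriver"]:
        r=recognise(c,n)
        print(n,[(round(d["score"],2),np.round(toworld(c,d["centre"]),3).tolist()) for d in r[:2]])
m=camera_model("wrist");print(np.round(m["hand_eye"],3),m["fx"])
E
```

```text
{'t': 0.0, 'joints': [-77.818, 19.131, 2.285, 84.012, -0.769, 76.964, -3.354], 'qvel': [-0.0, -0.038, 0.045, 0.013, -0.157, 0.06, 0.021], 'joint_torque': [0.002, -65.636, 1.336, -40.379, -0.059, 0.045, 0.0], 'tool_pos': [0.199, 0.618, 0.222], 'tcp_rot': [[-0.952, 0.307, -0.0], [0.307, 0.952, -0.002], [-0.0, -0.002, -1.0]], 'ft_force': [-0.172, 0.76, 0.077], 'ft_torque': [-0.04, -0.009, 0.016], 'finger_gap': 0.087}
scene [ 1.134 -0.503  1.036]
cyan_mid [(0.67, [0.564, 0.22, 0.07])]
magenta_mid [(0.75, [0.528, 0.363, 0.068]), (0.46, [0.378, 0.329, 0.022])]
yellow_mid [(0.8, [0.444, 0.192, 0.067])]
key_stop [(0.76, [0.493, -0.084, 0.105])]
key_slow [(0.81, [0.501, -0.139, 0.108])]
key_fast [(0.67, [0.506, -0.198, 0.093])]
shaker [(0.77, [0.591, -0.152, 0.076])]
air_can [(0.79, [0.354, -0.425, 0.117]), (0.55, [0.592, -0.151, 0.074])]
mug []
carton [(0.77, [0.738, 0.165, 0.065])]
tape [(0.89, [0.675, 0.34, 0.023]), (0.74, [0.507, -0.197, 0.092])]
screwdriver [(0.51, [0.378, 0.33, 0.026]), (0.36, [0.493, -0.081, 0.107])]
top [0.33  0.002 1.313]
cyan_mid [(0.72, [0.546, 0.22, 0.08])]
magenta_mid [(0.75, [0.511, 0.37, 0.077])]
yellow_mid [(0.84, [0.419, 0.195, 0.079]), (0.66, [0.33, -0.408, 0.159])]
key_stop []
key_slow [(0.5, [0.497, -0.137, 0.109])]
key_fast [(0.71, [0.505, -0.197, 0.094])]
shaker [(0.84, [0.568, -0.121, 0.074])]
air_can [(0.57, [0.33, -0.406, 0.16]), (0.47, [0.483, -0.079, 0.107])]
mug [(0.82, [0.583, 0.483, 0.047]), (0.59, [0.506, -0.199, 0.092])]
carton [(0.92, [0.712, 0.18, 0.065]), (0.63, [0.418, 0.197, 0.079])]
tape [(0.89, [0.672, 0.343, 0.026])]
screwdriver [(0.66, [0.363, 0.337, 0.024])]
[[ 0.    -0.961 -0.275  0.075]
 [ 1.     0.     0.001 -0.   ]
 [-0.001 -0.275  0.961 -0.162]
 [ 0.     0.     0.     1.   ]] 422.61376974748623
```

View pics/scene0.png

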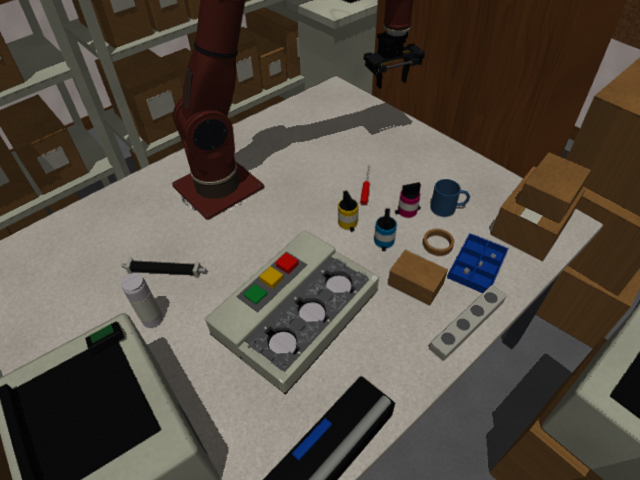

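View pics/top0.png

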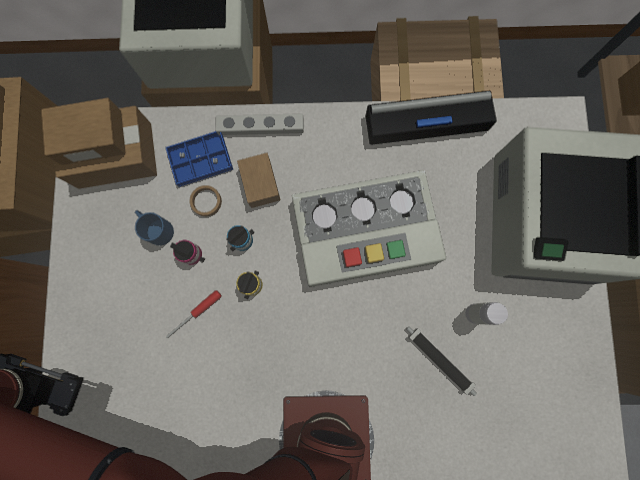

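```bash
cat >> h.py <<'E'
def move_to(tgt,yaw=None):
    """shift in tool axes (mm) and turn (rad); yaw=angle of tool y axis in world deg (mod 180)"""
    s=sense();R=np.array(s["tcp_rot"]);d=R.T@(np.array(tgt)-s["tool_pos"])*1000
    cur=np.degrees(np.arctan2(R[1,1],R[0,1]));t=0
    if yaw is not None:
        t=-((yaw-cur+90)%180-90)   # tool z down: + turn = cw in world
    print("shift",np.round(d,1),"turn deg",round(t,1),"rad",round(np.radians(t),3),"curyaw",round(cur,1),"j7",round(s["joints"][6],1))
E
python3 - <<'E'
from h import *
im=cv2.imread("pics/top0.png");hsv=cv2.cvtColor(im,cv2.COLOR_BGR2HSV)
sub=np.zeros(im.shape[:2],np.uint8);sub[230:275,335:415]=1
K=[]
for n,h0,z in(("red",(0,8),.105),("yel",(18,32),.105),("grn",(45,85),.093)):
    m=((hsv[...,0]>=h0[0])&(hsv[...,0]<=h0[1])&(hsv[...,1]>130)&(hsv[...,2]>60)).astype(np.uint8)*sub
    ys,xs=np.nonzero(m);c=[xs.mean(),ys.mean()];p=pix2plane("top",[c],z)[0];K.append(p);print(n,len(xs),np.round(c,1),np.round(p,4))
d=K[0]-K[2];print("yaw of +y row",np.degrees(np.arctan2(d[1],d[0]))-90,np.linalg.norm(d[:2]))
print("alt grn up",pix2plane("top",[c],.105))
for c in((324,216),(363,208),(402,201)):print(np.round(pix2plane("top",[c],.056)[0],4))
move_to([K[0][0],K[0][1],.2],None)
E
```

```text
red 270 [352.1 256.9] [ 0.4832 -0.0788  0.105 ]
yel 30 [373.6 255.3] [ 0.4863 -0.1359  0.105 ]
grn 0 [nan nan] [nan nan nan]
yaw of +y row nan nan
alt grn up [[nan nan nan]]
[ 0.606  -0.0073  0.056 ]
[ 0.6265 -0.1169  0.056 ]
[ 0.6441 -0.2266  0.056 ]
shift [-484.1 -576.7   22.6] turn deg 0 rad 0.0 curyaw 72.1 j7 -3.4<stdin>:7: RuntimeWarning: Mean of empty slice.
  ret = ret.dtype.type(ret / rcount)
```

>>> {"fn": "send_rows", "kwargs": {
  "rows": [
    [[-25, -30, 0, 0], [-50, -60, 0, 0], [-75, -90, 0, 0], [-100, -120, 0, 0], [-125, -150, 0, 0]]
  ],
  "fingers": 0
}}

```text
t: 1.72
tool_pos: [0.2728, 0.4357, 0.2225]
tcp_rot: [[-0.952, 0.307, 0.0], [0.307, 0.952, 0.0], [0.0, 0.0, -1.0]]
ft_force: [0.9, 0.1, 0.2]
finger_gap: 0.0617
```

>>> {"fn": "send_rows", "kwargs": {
  "rows": [
    [[-25, -30, 0, 0], [-50, -60, 0, 0], [-75, -90, 0, 0], [-100, -120, 0, 0], [-125, -150, 0, 0]]
  ]
}}

```text
t: 2.13
tool_pos: [0.3457, 0.2546, 0.2228]
tcp_rot: [[-0.952, 0.307, 0.0], [0.307, 0.952, 0.001], [0.0, 0.001, -1.0]]
ft_force: [1.2, -0.9, -0.1]
finger_gap: 0.029
```

>>> {"fn": "send_rows", "kwargs": {
  "rows": [
    [[-25, -30, 0, 0], [-50, -60, 0, 0], [-75, -90, 0, 0], [-100, -120, 0, 0], [-125, -150, 0, 0]]
  ]
}}

```text
t: 2.55
tool_pos: [0.4186, 0.0733, 0.2229]
tcp_rot: [[-0.952, 0.307, 0.001], [0.307, 0.952, 0.001], [-0.0, 0.001, -1.0]]
ft_force: [1.2, 0.6, -0.3]
finger_gap: 0.0017
```

>>> {"fn": "send_rows", "kwargs": {
  "rows": [
    [[-25, -30, 0, 0], [-50, -60, 0, 0], [-75, -90, 0, 0], [-100, -120, 0, 0], [-100, -120, 0, 0]]
  ]
}}

```text
t: 2.97
tool_pos: [0.4781, -0.0771, 0.2234]
tcp_rot: [[-0.949, 0.314, 0.003], [0.314, 0.949, -0.002], [-0.003, -0.001, -1.0]]
ft_force: [-0.9, -0.1, -0.1]
finger_gap: 0.0004
```

Run:
```python
from h import *
s=sense();cv2.imwrite("pics/w1.png",camera("wrist"))
for n in ["key_stop","key_slow","key_fast"]:
    print(n,[(round(d["score"],2),np.round(toworld("wrist",d["centre"],s),3).tolist()) for d in recognise("wrist",n)[:2]])
print(s["t"],s["tool_pos"],s["finger_gap"]);move_to([.483,-.079,.125],90+9.9)
```

```text
key_stop [(0.84, [0.481, -0.076, 0.104])]
key_slow [(0.87, [0.487, -0.131, 0.108])]
key_fast [(0.78, [0.488, -0.192, 0.089])]
2.9667 [ 0.47805885 -0.0770775   0.22338118] 0.00036576428652223257
shift [-9.4 -7.7 97.4] turn deg -27.7 rad -0.484 curyaw 72.2 j7 73.4
```

View pics/w1.png

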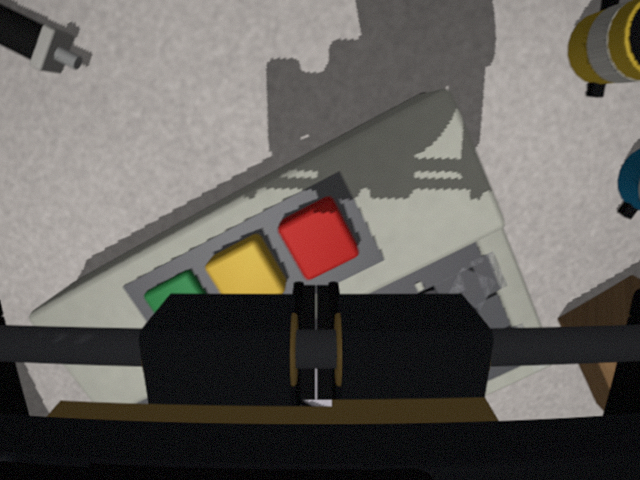

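>>> {"fn": "send_rows", "kwargs": {
  "rows": [
    [[-9, -8, 35, -0.12], [-9, -8, 70, -0.24], [-9, -8, 105, -0.36], [-9, -8, 110, -0.48], [-9, -8, 110, -0.48]]
  ]
}}

```text
t: 3.58
tool_pos: [0.4807, -0.0785, 0.1102]
tcp_rot: [[-0.984, -0.175, -0.005], [-0.175, 0.984, -0.001], [0.005, 0.0, -1.0]]
ft_force: [-0.3, -0.3, 0.5]
finger_gap: 0.0003
```

>>> {"fn": "send_rows", "kwargs": {
  "rows": [
    [[0, 0, 8, 0], [0, 0, 14, 0], [0, 0, 20, 0], [0, 0, 22, 0], [0, 0, 22, 0]]
  ]
}}

```text
t: 4.0
tool_pos: [0.4837, -0.0793, 0.0931]
tcp_rot: [[-0.986, -0.166, 0.001], [-0.166, 0.986, 0.003], [-0.001, 0.003, -1.0]]
ft_force: [-12.9, 3.2, 36.3]
finger_gap: 0.0005
```

>>> {"fn": "send_rows", "kwargs": {
  "rows": [
    [[0, 0, -30, 0], [0, 0, -70, 0], [0, 0, -110, 0], [-20, 0, -150, 0], [-60, 0, -170, 0]]
  ]
}}

```text
t: 4.42
tool_pos: [0.5372, -0.072, 0.2637]
tcp_rot: [[-0.987, -0.164, 0.007], [-0.164, 0.987, 0.005], [-0.008, 0.004, -1.0]]
ft_force: [0.9, -1.9, 1.5]
finger_gap: 0.0004
```

>>> {"fn": "send_rows", "kwargs": {
  "rows": [
    [[-30, 0, -10, 0], [-60, 0, -20, 0], [-80, 0, -30, 0], [-90, 0, -40, 0], [-90, 0, -40, 0]]
  ],
  "fingers": 1
}}

```text
t: 4.83
tool_pos: [0.6284, -0.0546, 0.2988]
tcp_rot: [[-0.986, -0.168, 0.002], [-0.168, 0.986, -0.001], [-0.002, -0.002, -1.0]]
ft_force: [0.2, -0.3, -0.6]
finger_gap: 0.0257
```

Run:
```python
from h import *
s=sense();cv2.imwrite("pics/w2.png",camera("wrist"))
for n in ["key_stop","key_slow","key_fast"]:
    print(n,[(round(d["score"],2),np.round(toworld("wrist",d["centre"],s),3).tolist()) for d in recognise("wrist",n)[:2]])
print(s["t"],s["tool_pos"],s["finger_gap"])
import json;json.dump({"tool_pos":list(s["tool_pos"]),"tcp_rot":np.array(s["tcp_rot"]).tolist()},open("s2.json","w"))
```

```text
key_stop [(0.62, [0.484, -0.078, 0.09])]
key_slow [(0.64, [0.495, -0.136, 0.106])]
key_fast [(0.84, [0.506, -0.193, 0.104]), (0.56, [0.574, -0.118, 0.071])]
4.8333 [ 0.62836914 -0.05455677  0.29879704] 0.025709155255801135
```

View pics/w2.png

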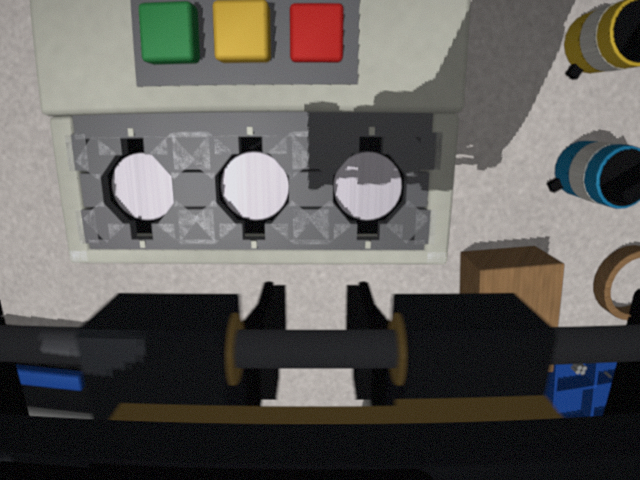

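Run:
```python
from h import *
import json
s=json.load(open("s2.json"));im=cv2.cvtColor(cv2.imread("pics/w2.png"),cv2.COLOR_BGR2GRAY).astype(float)
C=[]
for n,a,b in(("R",(131,131),(142,244)),("M",(249,131),(253,244)),("L",(372,131),(368,243))):
    P=[]
    for u,v in(a,b):
        w=im[v-8:v+9,u-6:u+7];k=(w>w.max()*.75);ys,xs=np.nonzero(k);P.append((u-6+xs.mean(),v-8+ys.mean()))
    W=pix2plane("wrist",P,.07,s);d=W[1]-W[0];C.append(W.mean(0))
    print(n,np.round(P,1).tolist(),np.round(W,4).tolist(),"mid",np.round(W.mean(0),4),"len",np.linalg.norm(d),"yaw",np.degrees(np.arctan2(d[1],d[0])))
C=np.array(C);d=C[2]-C[0];print("row yaw",np.degrees(np.arctan2(d[1],d[0]))-90,np.linalg.norm(d))
move_to([.5,.26,.30])
```

```text
R [[130.0, 131.8], [142.0, 247.8]] [[0.5924, -0.2342, 0.07], [0.7023, -0.216, 0.07]] mid [ 0.6474 -0.2251  0.07  ] len 0.11133873008825165 yaw 9.407058683715013
M [[249.5, 130.5], [253.2, 247.6]] [[0.5742, -0.1251, 0.07], [0.6834, -0.1074, 0.07]] mid [ 0.6288 -0.1162  0.07  ] len 0.11065803782298447 yaw 9.212694474929746
L [[371.4, 130.6], [367.7, 246.8]] [[0.5558, -0.0165, 0.07], [0.6639, 0.0019, 0.07]] mid [ 0.6099 -0.0073  0.07  ] len 0.10966383080736947 yaw 9.697398612277754
row yaw 9.763820357170204 0.22099504424594596
shift [ 70.8 332.5  -2.3] turn deg 0 rad 0.0 curyaw 99.6 j7 112.2
```

>>> {"fn": "send_rows", "kwargs": {
  "rows": [
    [[8, 38, 0, 0], [16, 76, 0, 0], [24, 114, 0, 0], [32, 152, 0, 0], [40, 190, 0, 0]]
  ]
}}

```text
t: 5.45
tool_pos: [0.5528, 0.126, 0.2977]
tcp_rot: [[-0.986, -0.167, -0.0], [-0.167, 0.986, 0.001], [-0.0, 0.001, -1.0]]
ft_force: [1.2, 0.9, -0.5]
finger_gap: 0.075
```

>>> {"fn": "send_rows", "kwargs": {
  "rows": [
    [[8, 38, 0, 0], [16, 76, 0, 0], [24, 114, 0, 0], [31, 143, 0, 0], [31, 143, 0, 0]]
  ]
}}

```text
t: 5.87
tool_pos: [0.4957, 0.2677, 0.2971]
tcp_rot: [[-0.984, -0.177, -0.002], [-0.177, 0.984, 0.002], [0.002, 0.003, -1.0]]
ft_force: [-0.4, 0.8, -0.1]
finger_gap: 0.0868
```

Run:
```python
from h import *
s=sense();cv2.imwrite("pics/w3.png",camera("wrist"))
for n in ["cyan_mid","magenta_mid","yellow_mid"]:
    print(n,[(round(d["score"],2),np.round(toworld("wrist",d["centre"],s),3).tolist()) for d in recognise("wrist",n)[:2]])
print(s["t"],s["tool_pos"],s["finger_gap"])
import json;json.dump({"tool_pos":list(s["tool_pos"]),"tcp_rot":np.array(s["tcp_rot"]).tolist()},open("s3.json","w"))
```

```text
cyan_mid [(0.89, [0.543, 0.234, 0.081])]
magenta_mid [(0.66, [0.645, 0.34, 0.023])]
yellow_mid [(0.81, [0.423, 0.21, 0.081])]
5.8667 [0.49565759 0.26771829 0.29708342] 0.08676745815089029
```

View pics/w3.png

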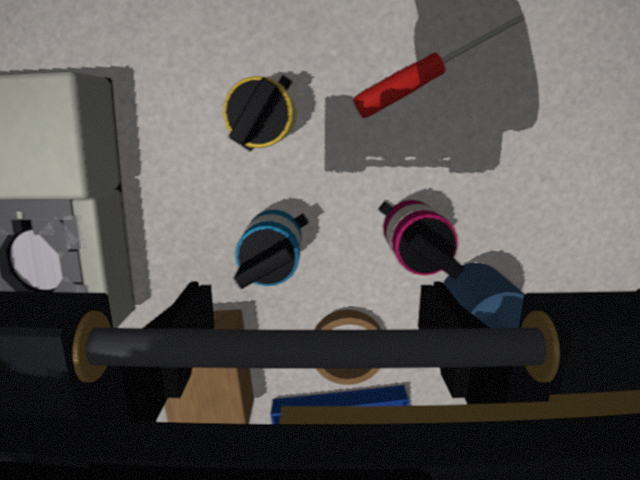

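Run:
```python
from h import *
import json
s=sense();im=camera("wrist");cv2.imwrite("pics/w4.png",im);print(s["t"],s["tool_pos"])
json.dump({"tool_pos":list(s["tool_pos"]),"tcp_rot":np.array(s["tcp_rot"]).tolist()},open("s4.json","w"))
for n in ["cyan_mid","magenta_mid","yellow_mid"]:
    print(n,[(round(d["score"],2),np.round(toworld("wrist",d["centre"],s),3).tolist()) for d in recognise("wrist",n)[:2]])
cs=[(255,108),(268,240),(420,235)]
out=[]
for u,v in cs:
    c=im[v-60:v+60,u-50:u+50];c=np.clip(c.astype(float)*2.2+10,0,255).astype(np.uint8)
    c=cv2.resize(c,None,fx=2.6,fy=2.6*1.0,interpolation=cv2.INTER_CUBIC)
    for k in range(0,100,20):cv2.putText(c,str(u-50+k),(int(k*2.6),10),0,.35,(255,255,255),1);cv2.line(c,(int(k*2.6),0),(int(k*2.6),4),(0,255,0),1)
    for k in range(0,120,20):cv2.putText(c,str(v-60+k),(0,int(k*2.6)+4),0,.35,(0,255,0),1)
    out.append(c)
cv2.imwrite("pics/c4.png",np.hstack(out))
```

```text
6.0667 [0.50026818 0.25913028 0.29792841]
cyan_mid [(0.59, [0.539, 0.234, 0.079])]
magenta_mid []
yellow_mid [(0.57, [0.423, 0.209, 0.08])]
```

View pics/c4.png

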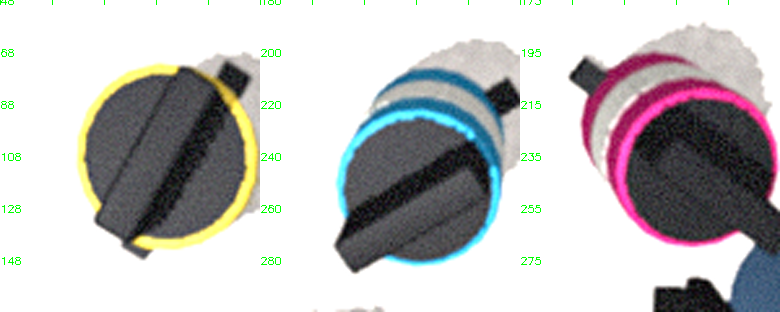

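Run:
```python
from h import *
import json
s=json.load(open("s4.json"));im=cv2.imread("pics/w4.png");hsv=cv2.cvtColor(im,cv2.COLOR_BGR2HSV)
B={"yellow":((255,108),(20,35),(295.4,76.8),[(242.3,131.8),(273.1,74.2)]),
"cyan":((268,240),(85,110),(312.2,216.5),[(254.5,283.8),(306.5,258.8)]),
"magenta":((420,235),(155,178),(395,203.8),[(424,218),(464,262)])}
for n,((u,v),(h0,h1),lug,bar) in B.items():
    w=np.zeros(im.shape[:2],bool);w[v-60:v+60,u-50:u+50]=1
    vv=hsv[...,2].astype(int);m=w&(hsv[...,0]>=h0)&(hsv[...,0]<=h1)&(hsv[...,1]>120)
    top=vv[m].max();m&=vv>.75*np.percentile(vv[m],98)
    ys,xs=np.nonzero(m);P=pix2plane("wrist",np.c_[xs,ys],.078,s)[:,:2]
    c=P.mean(0)
    from scipy.optimize import least_squares
    # ring pixels: radius ~ 0.0305
    r=least_squares(lambda c:np.linalg.norm(P-c,axis=1)-.030,c,loss="soft_l1",f_scale=.001);c=r.x
    rr=np.linalg.norm(P-c,axis=1)
    L=pix2plane("wrist",[lug],.010,s)[0][:2]-c;b=pix2plane("wrist",bar,.112,s);b=b[1]-b[0]
    print(n,len(xs),np.round(c,4),"rad",np.percentile(rr,[10,50,90]).round(4),"lug r",np.linalg.norm(L).round(4),"lugyaw",np.degrees(np.arctan2(L[1],L[0])).round(1),"baryaw",np.degrees(np.arctan2(b[1],b[0])).round(1))
```

```text
yellow 403 [0.4235 0.2039] rad [0.0279 0.0288 0.0297] lug r 0.0386 lugyaw 156.6 baryaw 159.2
cyan 289 [0.5538 0.2317] rad [0.0279 0.0289 0.0301] lug r 0.038 lugyaw 132.4 baryaw 126.4
magenta 311 [0.5157 0.3804] rad [0.0282 0.0292 0.0307] lug r 0.038 lugyaw -115.8 baryaw 53.8
```

Run:
```python
from h import *
print(np.round(sense()["joints"],1))
move_to([.4235,.2039,.2],158-90)
```

```text
[-66.8   7.8  39.3  91.1  -5.   82.9  72.4]
shift [ 85.2 -42.   98. ] turn deg 31.5 rad 0.55 curyaw 99.5 j7 72.4
```

>>> {"fn": "send_rows", "kwargs": {
  "rows": [
    [[25, -12, 10, -0.12], [50, -24, 20, -0.24], [75, -36, 30, -0.36], [85, -42, 40, -0.48], [85, -42, 40, -0.6]]
  ],
  "fingers": 0.6,
  "newtons": 40
}}

```text
t: 6.68
tool_pos: [0.4214, 0.2024, 0.2564]
tcp_rot: [[-0.716, -0.698, -0.003], [-0.698, 0.716, 0.0], [0.002, 0.002, -1.0]]
ft_force: [1.0, 0.3, 0.5]
finger_gap: 0.0616
```

>>> {"fn": "send_rows", "kwargs": {
  "rows": [
    [[0, 0, 0, -0.12], [0, 0, 0, -0.24], [0, 0, 0, -0.36], [0, 0, 0, -0.48], [0, 0, 0, -0.6]]
  ]
}}

```text
t: 7.1
tool_pos: [0.4236, 0.2044, 0.2579]
tcp_rot: [[-0.197, -0.98, -0.0], [-0.98, 0.197, 0.0], [-0.0, 0.0, -1.0]]
ft_force: [-0.4, 0.7, 0.2]
finger_gap: 0.0523
```

>>> {"fn": "send_rows", "kwargs": {
  "rows": [
    [[0, 0, 0, -0.12], [0, 0, 0, -0.24], [0, 0, 0, -0.36], [0, 0, 0, -0.48], [0, 0, 0, -0.6]]
  ]
}}

```text
t: 7.52
tool_pos: [0.4237, 0.2026, 0.2633]
tcp_rot: [[0.213, -0.977, 0.011], [-0.977, -0.213, 0.002], [0.0, -0.011, -1.0]]
ft_force: [0.7, 0.6, 0.6]
finger_gap: 0.0523
```

>>> {"fn": "send_rows", "kwargs": {
  "rows": [
    [[0, 0, 0, -0.12], [0, 0, 0, -0.24], [0, 0, 0, -0.36], [0, 0, 0, -0.48], [0, 0, 0, -0.6]]
  ]
}}

```text
t: 7.93
tool_pos: [0.3871, 0.2544, 0.2537]
tcp_rot: [[0.565, -0.822, 0.079], [-0.819, -0.57, -0.073], [0.104, -0.023, -0.994]]
ft_force: [0.8, 0.3, -0.7]
finger_gap: 0.0522
```

Run:
```python
from h import *
s=sense();print(np.round(s["joints"],1),s["tool_pos"])
move_to([.4235,.2039,.083],158-90)
im=camera("wrist");cv2.imwrite("pics/w5.png",im)
```

```text
[-118.4  -21.8   61.1  109.3   25.1   83.7  152.1] [0.38714704 0.25435231 0.25371177]
shift [ 44.    2.8 176.3] turn deg -33.3 rad -0.581 curyaw -145.3 j7 152.1
```

View pics/w5.png

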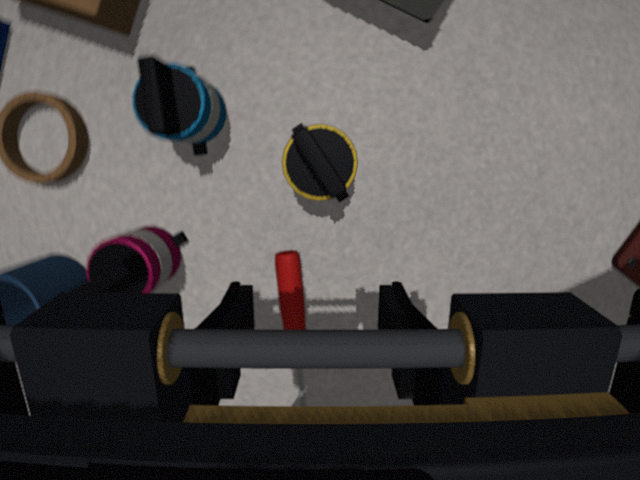

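>>> {"fn": "send_rows", "kwargs": {
  "rows": [
    [[0, 0, 0, 0.12], [0, 0, 0, 0.24], [0, 0, 0, 0.36], [0, 0, 0, 0.48], [0, 0, 0, 0.6]]
  ]
}}

```text
t: 8.4
tool_pos: [0.3883, 0.2527, 0.2538]
tcp_rot: [[-0.009, -0.997, 0.077], [-0.997, 0.004, -0.072], [0.071, -0.077, -0.994]]
ft_force: [0.8, -0.1, -0.2]
finger_gap: 0.0523
```

>>> {"fn": "send_rows", "kwargs": {
  "rows": [
    [[0, 0, 0, 0.12], [0, 0, 0, 0.24], [0, 0, 0, 0.36], [0, 0, 0, 0.48], [0, 0, 0, 0.6]]
  ]
}}

```text
t: 8.82
tool_pos: [0.3883, 0.2526, 0.2539]
tcp_rot: [[-0.571, -0.817, 0.077], [-0.821, 0.566, -0.072], [0.015, -0.104, -0.994]]
ft_force: [-0.3, -0.5, -0.3]
finger_gap: 0.0522
```

>>> {"fn": "send_rows", "kwargs": {
  "rows": [
    [[0, 0, 0, 0.12], [0, 0, 0, 0.24], [0, 0, 0, 0.36], [0, 0, 0, 0.48], [0, 0, 0, 0.6]]
  ]
}}

```text
t: 9.23
tool_pos: [0.3883, 0.2526, 0.2539]
tcp_rot: [[-0.933, -0.352, 0.077], [-0.358, 0.931, -0.072], [-0.047, -0.095, -0.994]]
ft_force: [0.2, -0.7, 0.7]
finger_gap: 0.0524
```

>>> {"fn": "send_rows", "kwargs": {
  "rows": [
    [[0, 0, 0, 0.12], [0, 0, 0, 0.24], [0, 0, 0, 0.36], [0, 0, 0, 0.48], [0, 0, 0, 0.6]]
  ]
}}

```text
t: 9.65
tool_pos: [0.3883, 0.2526, 0.2539]
tcp_rot: [[-0.969, 0.236, 0.077], [0.23, 0.97, -0.072], [-0.092, -0.052, -0.994]]
ft_force: [-1.0, 0.0, -0.8]
finger_gap: 0.0524
```

Run:
```python
from h import *
s=sense();print(np.round(s["joints"],1),s["tool_pos"],np.round(s["tcp_rot"],2).tolist())
move_to([.4235,.2039,.083],158-90)
```

```text
[-91.8  -9.9  43.9 108.8  13.1  78.8  25.5] [0.38830999 0.25258369 0.25394707] [[-0.97, 0.24, 0.08], [0.23, 0.97, -0.07], [-0.09, -0.05, -0.99]]
shift [-29.6 -30.1 176.2] turn deg 8.3 rad 0.146 curyaw 76.3 j7 25.5
```

Run:
```python
from h import *
move_to([.48,.0,.28]);
s=sense();R=np.array(s["tcp_rot"]);print(np.round(R.T@np.array([-.15,-.28,0])*1000))
```

```text
shift [-149.4 -224.9   -0.7] turn deg 0 rad 0.0 curyaw 76.3 j7 25.5
[  81. -307.    9.]
```

>>> {"fn": "send_rows", "kwargs": {
  "rows": [
    [[-21, -32, 0, 0], [-42, -64, 0, 0], [-63, -96, 0, 0], [-84, -128, 0, 0], [-105, -160, 0, 0]]
  ]
}}

```text
t: 10.07
tool_pos: [0.4537, 0.0717, 0.2721]
tcp_rot: [[-0.97, 0.23, 0.077], [0.224, 0.972, -0.071], [-0.091, -0.051, -0.995]]
ft_force: [0.1, 0.0, 0.3]
finger_gap: 0.0519
```

>>> {"fn": "send_rows", "kwargs": {
  "rows": [
    [[-22, -32, 0, 0], [-44, -65, 0, 0], [-34, -100, 1, 0], [-24, -138, 2, 0], [-14, -176, 3, 0]]
  ]
}}

```text
t: 10.48
tool_pos: [0.4391, -0.0789, 0.2797]
tcp_rot: [[-0.97, 0.23, 0.078], [0.225, 0.972, -0.07], [-0.092, -0.05, -0.995]]
ft_force: [-0.4, -0.7, -0.8]
finger_gap: 0.0523
```

>>> {"fn": "send_rows", "kwargs": {
  "rows": [
    [[10, -38, 1, 0], [20, -76, 2, 0], [30, -114, 3, 0], [40, -152, 4, 0], [51, -196, 5, 0]]
  ]
}}

```text
t: 10.9
tool_pos: [0.3584, -0.232, 0.2801]
tcp_rot: [[-0.97, 0.229, 0.078], [0.223, 0.972, -0.071], [-0.092, -0.052, -0.994]]
ft_force: [1.1, -1.3, 0.7]
finger_gap: 0.0527
```

Run:
```python
from h import *
s=sense();print(np.round(s["joints"],1),s["tool_pos"],np.round(s["tcp_rot"],3).tolist())
R=np.array(s["tcp_rot"]);print("inward 30mm",np.round(R.T@np.array([-.0219,.0205,0])*1000),np.round(R.T@np.array([0,0,.03])*1000))
```

```text
[-20.1 -21.1  35.  113.1  15.1  79.4  88.4] [ 0.3583867  -0.23195035  0.28008882] [[-0.97, 0.229, 0.078], [0.223, 0.972, -0.071], [-0.092, -0.052, -0.994]]
inward 30mm [26. 15. -3.] [ -3.  -2. -30.]
```

>>> {"fn": "send_rows", "kwargs": {
  "rows": [
    [[17, 10, -2, 0], [34, 20, -4, 0], [51, 30, -6, 0], [60, 35, -7, 0], [60, 35, -7, 0]]
  ]
}}

```text
t: 11.32
tool_pos: [0.3158, -0.1923, 0.2845]
tcp_rot: [[-0.97, 0.229, 0.086], [0.223, 0.972, -0.073], [-0.101, -0.051, -0.994]]
ft_force: [-0.9, -0.1, 0.5]
finger_gap: 0.0522
```

Run:
```python
from h import *
s=sense();print(np.round(s["joints"],1),s["tool_pos"],np.round(s["tcp_rot"],3).tolist())
```

```text
[ 17.  -21.8   3.9 116.9   3.7  78.7  97.1] [ 0.31580959 -0.19226766  0.28450297] [[-0.97, 0.229, 0.086], [0.223, 0.972, -0.073], [-0.101, -0.051, -0.994]]
```

Run:
```python
from h import *
move_to([.49,-.02,.28]);
s=sense();R=np.array(s["tcp_rot"]);print(np.round(R.T@np.array([-.15,.41,0])*1000))
```

```text
shift [-129.9  207.6    7. ] turn deg 0 rad 0.0 curyaw 76.7 j7 97.1
[237. 364. -43.]
```

>>> {"fn": "send_rows", "kwargs": {
  "rows": [
    [[-20, 31, 1, 0], [-40, 62, 2, 0], [-60, 93, 3, 0], [-80, 124, 4, 0], [-100, 155, 5, 0]]
  ]
}}

```text
t: 11.73
tool_pos: [0.4501, -0.0635, 0.2815]
tcp_rot: [[-0.969, 0.23, 0.086], [0.224, 0.972, -0.073], [-0.101, -0.051, -0.994]]
ft_force: [0.4, -1.5, -0.1]
finger_gap: 0.0521
```

>>> {"fn": "send_rows", "kwargs": {
  "rows": [
    [[-20, 31, 1, 0], [-30, 52, 2, 0], [-9, 85, -2, 0], [12, 118, -6, 0], [33, 151, -10, 0]]
  ]
}}

```text
t: 12.15
tool_pos: [0.4503, 0.0917, 0.28]
tcp_rot: [[-0.969, 0.23, 0.085], [0.224, 0.972, -0.073], [-0.1, -0.051, -0.994]]
ft_force: [0.4, 0.5, -0.3]
finger_gap: 0.0523
```

>>> {"fn": "send_rows", "kwargs": {
  "rows": [
    [[21, 33, -4, 0], [42, 66, -8, 0], [63, 99, -12, 0], [84, 132, -16, 0], [105, 165, -20, 0]]
  ]
}}

```text
t: 12.57
tool_pos: [0.3842, 0.2772, 0.2815]
tcp_rot: [[-0.969, 0.229, 0.087], [0.224, 0.972, -0.073], [-0.101, -0.051, -0.994]]
ft_force: [1.1, 0.1, 1.0]
finger_gap: 0.0522
```

>>> {"fn": "send_rows", "kwargs": {
  "rows": [
    [[21, 33, -4, 0], [42, 66, -8, 0], [63, 99, -12, 0.12], [63, 99, -12, 0.24], [63, 99, -12, 0.36]]
  ]
}}

```text
t: 12.98
tool_pos: [0.3437, 0.3895, 0.2814]
tcp_rot: [[-0.831, 0.55, 0.085], [0.546, 0.835, -0.071], [-0.11, -0.013, -0.994]]
ft_force: [-0.5, -0.1, -0.0]
finger_gap: 0.0519
```

>>> {"fn": "send_rows", "kwargs": {
  "rows": [
    [[0, 0, 0, 0.12], [0, 0, 0, 0.24], [0, 0, 0, 0.36], [0, 0, 0, 0.48], [0, 0, 0, 0.6]]
  ]
}}

```text
t: 13.4
tool_pos: [0.3458, 0.3867, 0.2816]
tcp_rot: [[-0.37, 0.925, 0.086], [0.923, 0.377, -0.073], [-0.1, 0.052, -0.994]]
ft_force: [0.4, 0.3, -0.0]
finger_gap: 0.052
```

>>> {"fn": "send_rows", "kwargs": {
  "rows": [
    [[0, 0, 0, 0.12], [0, 0, 0, 0.24], [0, 0, 0, 0.36], [0, 0, 0, 0.48], [0, 0, 0, 0.6]]
  ]
}}

```text
t: 13.82
tool_pos: [0.3458, 0.3867, 0.2816]
tcp_rot: [[0.217, 0.973, 0.086], [0.975, -0.211, -0.073], [-0.053, 0.099, -0.994]]
ft_force: [0.7, -0.4, -0.4]
finger_gap: 0.0517
```

Run:
```python
from h import *
s=sense();print(np.round(s["joints"],1),s["tool_pos"],np.round(s["tcp_rot"],3).tolist())
```

```text
[-21.    5.  -38.8  95.3   9.6  82.1 -73.4] [0.34579845 0.38668353 0.28162246] [[0.217, 0.973, 0.086], [0.975, -0.211, -0.073], [-0.053, 0.099, -0.994]]
```

>>> {"fn": "send_rows", "kwargs": {
  "rows": [
    [[0, 0, 0, 0.12], [0, 0, 0, 0.24], [0, 0, 0, 0.36], [0, 0, 0, 0.48], [0, 0, 0, 0.6]]
  ]
}}

```text
t: 14.23
tool_pos: [0.3458, 0.3867, 0.2816]
tcp_rot: [[0.728, 0.68, 0.086], [0.686, -0.724, -0.073], [0.012, 0.112, -0.994]]
ft_force: [0.1, -0.4, 0.2]
finger_gap: 0.0523
```

>>> {"fn": "send_rows", "kwargs": {
  "rows": [
    [[0, 0, 0, 0.12], [0, 0, 0, 0.24], [0, 0, 0, 0.36], [0, 0, 0, 0.48], [0, 0, 0, 0.6]]
  ]
}}

```text
t: 14.65
tool_pos: [0.3458, 0.3867, 0.2816]
tcp_rot: [[0.985, 0.151, 0.086], [0.157, -0.985, -0.073], [0.073, 0.085, -0.994]]
ft_force: [0.2, -0.4, -0.7]
finger_gap: 0.0522
```

Run:
```python
from h import *
s=sense();print(np.round(s["joints"],1),s["tool_pos"],np.round(s["tcp_rot"],3).tolist())
```

```text
[ -24.     4.7  -35.5   95.4    9.2   82.  -141.9] [0.34578166 0.38669732 0.28162176] [[0.985, 0.151, 0.086], [0.157, -0.985, -0.073], [0.073, 0.085, -0.994]]
```

Now against the limit in small steps.

>>> {"fn": "send_rows", "kwargs": {
  "rows": [
    [[0, 0, 0, 0.12], [0, 0, 0, 0.24], [0, 0, 0, 0.24]]
  ]
}}

```text
t: 14.9
tool_pos: [0.3484, 0.3846, 0.2784]
tcp_rot: [[0.996, 0.002, 0.088], [0.009, -0.996, -0.083], [0.087, 0.084, -0.993]]
ft_force: [-0.2, 1.0, -0.4]
finger_gap: 0.0521
```

>>> {"fn": "send_rows", "kwargs": {
  "rows": [
    [[0, 0, 0, 0.12], [0, 0, 0, 0.12]]
  ]
}}

```text
t: 15.07
tool_pos: [0.3507, 0.3845, 0.2757]
tcp_rot: [[0.996, -0.018, 0.09], [-0.01, -0.996, -0.093], [0.092, 0.092, -0.992]]
ft_force: [-0.4, -0.3, -0.8]
finger_gap: 0.052
```

>>> {"fn": "send_rows", "kwargs": {
  "rows": [
    [[0, 0, 0, 0.12], [0, 0, 0, 0.12]]
  ]
}}

```text
t: 15.23
tool_pos: [0.3531, 0.3846, 0.2725]
tcp_rot: [[0.995, -0.043, 0.09], [-0.034, -0.994, -0.101], [0.093, 0.098, -0.991]]
ft_force: [0.5, 0.3, -0.2]
finger_gap: 0.0521
```

>>> {"fn": "send_rows", "kwargs": {
  "rows": [
    [[0, 0, 0, 0.12], [0, 0, 0, 0.12]]
  ]
}}

```text
t: 15.4
tool_pos: [0.3551, 0.3846, 0.2682]
tcp_rot: [[0.994, -0.075, 0.085], [-0.066, -0.992, -0.108], [0.092, 0.102, -0.99]]
ft_force: [0.0, 0.4, 0.9]
finger_gap: 0.0523
```

Run:
```python
from h import *
s=sense();print(np.round(s["joints"],1),s["tool_pos"],np.round(s["tcp_rot"],3).tolist())
```

```text
[ -84.     4.    28.2   97.7    5.7   81.3 -150.8] [0.35508674 0.38464289 0.26816142] [[0.994, -0.075, 0.085], [-0.066, -0.992, -0.108], [0.092, 0.102, -0.99]]
```

>>> {"fn": "send_rows", "kwargs": {
  "rows": [
    [[0, 0, 0, -0.12], [0, 0, 0, -0.24], [0, 0, 0, -0.36], [0, 0, 0, -0.48], [0, 0, 0, -0.6]]
  ]
}}

```text
t: 15.82
tool_pos: [0.3548, 0.3849, 0.2682]
tcp_rot: [[0.859, 0.505, 0.085], [0.512, -0.852, -0.108], [0.017, 0.136, -0.99]]
ft_force: [-0.4, -0.4, 0.0]
finger_gap: 0.0525
```

>>> {"fn": "send_rows", "kwargs": {
  "rows": [
    [[0, 0, 0, -0.12], [0, 0, 0, -0.24], [0, 0, 0, -0.36], [0, 0, 0, -0.48], [0, 0, 0, -0.6]]
  ]
}}

```text
t: 16.23
tool_pos: [0.355, 0.3847, 0.2682]
tcp_rot: [[0.424, 0.902, 0.085], [0.904, -0.414, -0.108], [-0.063, 0.123, -0.99]]
ft_force: [0.4, -0.0, 0.3]
finger_gap: 0.0523
```

>>> {"fn": "send_rows", "kwargs": {
  "rows": [
    [[0, 0, 0, -0.12], [0, 0, 0, -0.24], [0, 0, 0, -0.36], [0, 0, 0, -0.48], [0, 0, 0, -0.6]]
  ]
}}

```text
t: 16.65
tool_pos: [0.355, 0.3847, 0.2682]
tcp_rot: [[-0.159, 0.984, 0.085], [0.98, 0.168, -0.108], [-0.121, 0.066, -0.99]]
ft_force: [-0.7, -0.3, 0.1]
finger_gap: 0.0516
```

>>> {"fn": "send_rows", "kwargs": {
  "rows": [
    [[0, 0, 0, -0.12], [0, 0, 0, -0.24], [0, 0, 0, -0.36], [0, 0, 0, -0.48], [0, 0, 0, -0.6]]
  ]
}}

```text
t: 17.07
tool_pos: [0.355, 0.3847, 0.2682]
tcp_rot: [[-0.687, 0.722, 0.085], [0.714, 0.692, -0.108], [-0.137, -0.014, -0.99]]
ft_force: [0.5, -0.2, -0.0]
finger_gap: 0.0525
```

Run:
```python
from h import *
s=sense();print(np.round(s["joints"],1),s["tool_pos"],np.round(s["tcp_rot"],3).tolist())
move_to([.49,.03,.30]);
R=np.array(s["tcp_rot"]);print(np.round(R.T@np.array([-.17,-.29,0])*1000), np.round(R.T@np.array([-.0616,.0788,0])*1000))
```

```text
[-78.7   4.   22.6  97.4   6.   81.4 -13.3] [0.35502803 0.38471403 0.26817222] [[-0.687, 0.722, 0.085], [0.714, 0.692, -0.108], [-0.137, -0.014, -0.99]]
shift [-350.2 -148.5   18.4] turn deg 0 rad 0.0 curyaw 43.8 j7 -13.3
[ -90. -323.   17.] [ 99.  10. -14.]
```

>>> {"fn": "send_rows", "kwargs": {
  "rows": [
    [[-37, -16, 2, 0], [-74, -32, 4, 0], [-111, -47, 6, 0], [-148, -63, 8, 0], [-185, -79, 10, 0]]
  ]
}}

```text
t: 17.48
tool_pos: [0.4252, 0.1946, 0.2848]
tcp_rot: [[-0.683, 0.726, 0.085], [0.718, 0.688, -0.108], [-0.137, -0.013, -0.991]]
ft_force: [1.1, 0.6, -0.7]
finger_gap: 0.052
```

>>> {"fn": "send_rows", "kwargs": {
  "rows": [
    [[-37, -16, 2, 0], [-74, -32, 4, 0], [-111, -47, 6, 0], [-148, -63, 8, 0], [-165, -69, 9, 0]]
  ]
}}

```text
t: 17.9
tool_pos: [0.4893, 0.0239, 0.3001]
tcp_rot: [[-0.678, 0.73, 0.085], [0.722, 0.684, -0.108], [-0.137, -0.012, -0.99]]
ft_force: [0.0, -0.1, 0.2]
finger_gap: 0.0522
```

>>> {"fn": "send_rows", "kwargs": {
  "rows": [
    [[-11, -39, 2, 0], [-22, -78, 4, 0], [-33, -117, 6, 0], [-44, -156, 8, 0], [-55, -195, 10, 0]]
  ]
}}

```text
t: 18.32
tool_pos: [0.4013, -0.1183, 0.2996]
tcp_rot: [[-0.683, 0.725, 0.085], [0.718, 0.688, -0.107], [-0.136, -0.012, -0.991]]
ft_force: [1.5, 0.2, 0.5]
finger_gap: 0.0518
```

>>> {"fn": "send_rows", "kwargs": {
  "rows": [
    [[-11, -39, 2, 0], [-22, -78, 4, 0], [-33, -117, 6, 0], [-35, -127, 7, 0], [-35, -127, 7, 0]]
  ]
}}

```text
t: 18.73
tool_pos: [0.3323, -0.2338, 0.2994]
tcp_rot: [[-0.68, 0.728, 0.085], [0.72, 0.685, -0.108], [-0.137, -0.012, -0.99]]
ft_force: [-0.4, 0.6, 0.2]
finger_gap: 0.0518
```

>>> {"fn": "send_rows", "kwargs": {
  "rows": [
    [[30, 3, -4, 0], [60, 6, -8, 0], [90, 9, -13, 0], [90, 9, -13, 0], [90, 9, -13, 0]]
  ]
}}

```text
t: 19.15
tool_pos: [0.3113, -0.1948, 0.3003]
tcp_rot: [[-0.685, 0.724, 0.078], [0.716, 0.689, -0.107], [-0.131, -0.017, -0.991]]
ft_force: [0.0, 0.5, 1.1]
finger_gap: 0.0521
```

>>> {"fn": "send_rows", "kwargs": {
  "rows": [
    [[30, 3, -4, 0], [60, 6, -8, 0], [90, 9, -13, 0], [90, 9, -13, 0], [90, 9, -13, 0]]
  ]
}}

```text
t: 19.57
tool_pos: [0.2986, -0.1582, 0.2647]
tcp_rot: [[-0.689, 0.724, 0.032], [0.723, 0.689, -0.051], [-0.059, -0.012, -0.998]]
ft_force: [-0.1, -0.7, -0.1]
finger_gap: 0.0524
```

Run:
```python
from h import *
s=sense();print(np.round(s["joints"],1),s["tool_pos"],np.round(s["tcp_rot"],3).tolist())
```

```text
[ 27.8 -21.9  -7.2 119.1  -0.6  79.9  64.8] [ 0.29863032 -0.15822718  0.26465894] [[-0.689, 0.724, 0.032], [0.723, 0.689, -0.051], [-0.059, -0.012, -0.998]]
```

>>> {"fn": "send_rows", "kwargs": {
  "rows": [
    [[25, 2, -2, 0], [50, 5, -4, 0], [50, 5, -4, 0]]
  ]
}}

```text
t: 19.82
tool_pos: [0.2915, -0.1292, 0.248]
tcp_rot: [[-0.701, 0.713, -0.002], [0.713, 0.701, -0.02], [-0.013, -0.015, -1.0]]
ft_force: [0.8, 1.1, 0.7]
finger_gap: 0.0523
```

Run:
```python
from h import *
s=sense();print(np.round(s["joints"],1),s["tool_pos"],np.round(s["tcp_rot"],3).tolist())
```

```text
[ 31.1 -21.8 -12.1 120.7  -3.4  80.4  64.9] [ 0.29149067 -0.12918164  0.24803454] [[-0.701, 0.713, -0.002], [0.713, 0.701, -0.02], [-0.013, -0.015, -1.0]]
```

>>> {"fn": "send_rows", "kwargs": {
  "rows": [
    [[16, 15, 0, 0], [16, 15, 0, 0]]
  ]
}}

```text
t: 19.98
tool_pos: [0.2944, -0.112, 0.2459]
tcp_rot: [[-0.69, 0.724, -0.012], [0.724, 0.689, -0.025], [-0.01, -0.026, -1.0]]
ft_force: [0.6, 0.4, 0.4]
finger_gap: 0.0518
```

Run:
```python
from h import *
s=sense();print(np.round(s["joints"],1),s["tool_pos"],np.round(s["tcp_rot"],4).tolist())
```

```text
[ 26.1 -21.8 -11.2 121.   -2.6  80.7  59.8] [ 0.29443123 -0.11202127  0.24590808] [[-0.6899, 0.7239, -0.0119], [0.7239, 0.6895, -0.0253], [-0.0101, -0.0261, -0.9996]]
```

>>> {"fn": "send_rows", "kwargs": {
  "rows": [
    [[0, 0, 0, 0], [0, 0, 0, 0], [0, 0, 0, 0]]
  ]
}}

```text
t: 20.23
tool_pos: [0.2954, -0.1115, 0.2465]
tcp_rot: [[-0.696, 0.718, -0.01], [0.718, 0.696, -0.025], [-0.011, -0.025, -1.0]]
ft_force: [0.6, -0.5, 0.7]
finger_gap: 0.0519
```

Run:
```python
from h import *
s=sense();print(np.round(s["joints"],1),s["tool_pos"],np.round(s["tcp_rot"],4).tolist())
move_to([.42,.0,.26]);R=np.array(s["tcp_rot"]);print(np.round(R.T@np.array([-.17,.40,0.1])*1000))
```

```text
[ 25.8 -21.8 -11.  121.   -2.5  80.7  60.1] [ 0.29543237 -0.1114715   0.24645884] [[-0.6962, 0.7178, -0.0102], [0.7178, 0.6958, -0.025], [-0.0108, -0.0247, -0.9996]]
shift [ -6.9 166.6 -17.6] turn deg 0 rad 0.0 curyaw 44.1 j7 60.1
[ 404.  154. -108.]
```

Run:
```python
from h import *
s=sense();R=np.array(s["tcp_rot"]);p=np.array(s["tool_pos"])
for q in([.36,-.22,.29],[.22,-.39,.29],[-.04,-.44,.29]):
    print(np.round(R.T@(np.array(q)-p)*1000));p=np.array(q)
print(np.round(R.T@np.array([.01,.1,0])*1000))
```

```text
[-123.  -30.  -41.]
[ -25. -219.    6.]
[ 145. -221.    4.]
[65. 77. -3.]
```

>>> {"fn": "send_rows", "kwargs": {
  "rows": [
    [[-31, -8, -10, 0], [-62, -15, -20, 0], [-93, -23, -30, 0], [-123, -30, -41, 0], [-127, -66, -40, 0]]
  ]
}}

```text
t: 20.65
tool_pos: [0.3419, -0.2481, 0.2903]
tcp_rot: [[-0.7, 0.714, -0.008], [0.714, 0.699, -0.026], [-0.013, -0.024, -1.0]]
ft_force: [-0.6, 1.0, -1.0]
finger_gap: 0.0523
```

>>> {"fn": "send_rows", "kwargs": {
  "rows": [
    [[-4, -36, 1, 0], [-8, -72, 2, 0], [-13, -109, 3, 0], [-17, -146, 4, 0], [-21, -183, 5, 0]]
  ]
}}

```text
t: 21.07
tool_pos: [0.2183, -0.3912, 0.2893]
tcp_rot: [[-0.696, 0.718, -0.011], [0.718, 0.696, -0.026], [-0.011, -0.025, -1.0]]
ft_force: [1.0, -1.3, 0.2]
finger_gap: 0.0521
```

>>> {"fn": "send_rows", "kwargs": {
  "rows": [
    [[21, -31, 1, 0], [42, -62, 1, 0], [63, -93, 2, 0], [84, -124, 2, 0], [105, -155, 3, 0]]
  ]
}}

```text
t: 21.48
tool_pos: [0.0334, -0.4224, 0.2891]
tcp_rot: [[-0.696, 0.718, -0.01], [0.718, 0.696, -0.026], [-0.011, -0.025, -1.0]]
ft_force: [0.5, -0.0, 0.0]
finger_gap: 0.0523
```

>>> {"fn": "send_rows", "kwargs": {
  "rows": [
    [[20, -33, 1, 0], [40, -66, 1, 0], [40, -66, 1, 0]]
  ]
}}

```text
t: 21.73
tool_pos: [-0.0475, -0.4402, 0.2898]
tcp_rot: [[-0.69, 0.724, -0.012], [0.724, 0.689, -0.027], [-0.011, -0.027, -1.0]]
ft_force: [-0.7, -0.2, 0.5]
finger_gap: 0.052
```

>>> {"fn": "send_rows", "kwargs": {
  "rows": [
    [[20, 23, -1, 0], [40, 46, -2, 0], [60, 70, -3, 0], [60, 70, -3, 0]]
  ]
}}

```text
t: 22.07
tool_pos: [-0.0312, -0.3526, 0.2912]
tcp_rot: [[-0.699, 0.715, -0.008], [0.715, 0.698, -0.028], [-0.015, -0.026, -1.0]]
ft_force: [0.0, -0.9, 0.9]
finger_gap: 0.0523
```

Run:
```python
from h import *
s=sense();print(np.round(s["joints"],1),s["tool_pos"],np.round(s["tcp_rot"],4).tolist())
```

```text
[ 67.2 -21.7  14.6 115.1   6.1  84.5 124.7] [-0.03119408 -0.3526009   0.29115492] [[-0.6988, 0.7153, -0.0082], [0.7152, 0.6983, -0.0284], [-0.0146, -0.0257, -0.9996]]
```

>>> {"fn": "send_rows", "kwargs": {
  "rows": [
    [[20, 23, -1, 0], [40, 46, -2, 0], [40, 46, -2, 0], [40, 46, -2, 0]]
  ]
}}

```text
t: 22.4
tool_pos: [-0.0303, -0.3286, 0.291]
tcp_rot: [[-0.699, 0.715, -0.012], [0.715, 0.699, -0.02], [-0.006, -0.023, -1.0]]
ft_force: [-0.4, -0.4, -0.7]
finger_gap: 0.0522
```

Run:
```python
from h import *
s=sense();print(np.round(s["joints"],1),s["tool_pos"],np.round(s["tcp_rot"],4).tolist())
```

```text
[ 97.1 -21.7  -7.4 115.9  -2.1  84.5 134.7] [-0.03030507 -0.32860728  0.2909861 ] [[-0.6989, 0.7151, -0.0123], [0.7152, 0.6987, -0.0198], [-0.0056, -0.0226, -0.9997]]
```

>>> {"fn": "send_rows", "kwargs": {
  "rows": [
    [[11, 39, 0, 0], [11, 39, 0, 0], [11, 39, 0, 0]]
  ]
}}

```text
t: 22.65
tool_pos: [-0.009, -0.3156, 0.2777]
tcp_rot: [[-0.708, 0.706, -0.008], [0.706, 0.708, 0.014], [0.016, 0.004, -1.0]]
ft_force: [2.7, 1.0, 0.0]
finger_gap: 0.052
```

Run:
```python
from h import *
s=sense();print(np.round(s["joints"],1),s["tool_pos"],np.round(s["tcp_rot"],4).tolist())
```

```text
[102.4 -21.8 -13.8 117.2  -4.7  84.9 135.2] [-0.00901858 -0.31559015  0.27772275] [[-0.7085, 0.7057, -0.0081], [0.7056, 0.7085, 0.014], [0.0156, 0.0042, -0.9999]]
```

Run:
```python
from h import *
s=sense();R=np.array(s["tcp_rot"]);p=np.array(s["tool_pos"])
for q in([.03,-.44,.29],[.25,-.39,.29],[.47,-.14,.29],[.49,.02,.29],[.4235,.2039,.25]):
    d=R.T@(np.array(q)-p)*1000;print(np.round(d),np.linalg.norm(d)/40);p=np.array(q)
```

```text
[-115.  -61.  -14.] 3.274044836343406
[-121.  191.   -1.] 5.64025708633924
[ 21. 332.   2.] 8.325412902673357
[ 99. 127.   2.] 4.0311288741492755
[176.  83.  43.] 4.990081412161531
```

>>> {"fn": "send_rows", "kwargs": {
  "rows": [
    [[-29, -15, -3, 0], [-58, -30, -6, 0], [-87, -45, -10, 0], [-115, -61, -14, 0], [-135, -29, -14, 0]]
  ]
}}

```text
t: 23.07
tool_pos: [0.0572, -0.4376, 0.2876]
tcp_rot: [[-0.694, 0.719, -0.011], [0.719, 0.695, 0.016], [0.02, 0.003, -1.0]]
ft_force: [-0.9, 0.7, -0.4]
finger_gap: 0.0523
```

>>> {"fn": "send_rows", "kwargs": {
  "rows": [
    [[-20, 32, 0, 0], [-40, 64, 0, 0], [-60, 96, 0, 0], [-80, 128, 0, 0], [-101, 159, -1, 0]]
  ]
}}

```text
t: 23.48
tool_pos: [0.2472, -0.3926, 0.2882]
tcp_rot: [[-0.7, 0.714, -0.012], [0.714, 0.7, 0.015], [0.019, 0.001, -1.0]]
ft_force: [-0.3, -1.4, 0.2]
finger_gap: 0.052
```

>>> {"fn": "send_rows", "kwargs": {
  "rows": [
    [[3, 40, 0, 0], [5, 80, 0, 0], [8, 120, 0, 0], [10, 160, 1, 0], [13, 200, 1, 0]]
  ]
}}

```text
t: 23.9
tool_pos: [0.3803, -0.2426, 0.2878]
tcp_rot: [[-0.7, 0.714, -0.012], [0.714, 0.7, 0.014], [0.019, 0.002, -1.0]]
ft_force: [0.5, -0.3, -0.5]
finger_gap: 0.0525
```

>>> {"fn": "send_rows", "kwargs": {
  "rows": [
    [[3, 40, 0, 0], [5, 80, 0, 0], [8, 132, 1, 0], [33, 164, 1, 0], [58, 196, 2, 0]]
  ]
}}

```text
t: 24.32
tool_pos: [0.4789, -0.0707, 0.2872]
tcp_rot: [[-0.7, 0.714, -0.011], [0.714, 0.7, 0.017], [0.02, 0.004, -1.0]]
ft_force: [0.9, 0.1, -1.2]
finger_gap: 0.0524
```

>>> {"fn": "send_rows", "kwargs": {
  "rows": [
    [[25, 32, 0, 0], [49, 63, 1, 0], [84, 80, 10, 0], [119, 97, 18, 0], [154, 114, 27, 0]]
  ]
}}

```text
t: 24.73
tool_pos: [0.4506, 0.1198, 0.2632]
tcp_rot: [[-0.7, 0.714, -0.012], [0.714, 0.7, 0.016], [0.019, 0.003, -1.0]]
ft_force: [0.6, 0.6, 0.0]
finger_gap: 0.0521
```

>>> {"fn": "send_rows", "kwargs": {
  "rows": [
    [[36, 17, 8, 0], [71, 32, 16, 0], [71, 32, 16, 0], [71, 32, 16, 0]]
  ]
}}

```text
t: 25.07
tool_pos: [0.423, 0.1935, 0.2487]
tcp_rot: [[-0.704, 0.71, -0.012], [0.71, 0.704, 0.015], [0.019, 0.002, -1.0]]
ft_force: [0.6, -0.6, 0.6]
finger_gap: 0.0518
```

Run:
```python
from h import *
s=sense();print(s["t"],np.round(s["joints"],1),s["tool_pos"],np.round(s["tcp_rot"],4).tolist())
move_to([.4235,.2039,.20],68)
cv2.imwrite("pics/w6.png",camera("wrist"))
```

```text
25.0667 [ 45.9  -1.  -72.5 103.4  -2.   77.2  18.6] [0.42302863 0.19345838 0.24872948] [[-0.7037, 0.7104, -0.0123], [0.7103, 0.7038, 0.0146], [0.019, 0.0016, -0.9998]]
shift [ 6.2  7.6 48.9] turn deg -23.3 rad -0.406 curyaw 44.7 j7 18.6
```

View pics/w6.png

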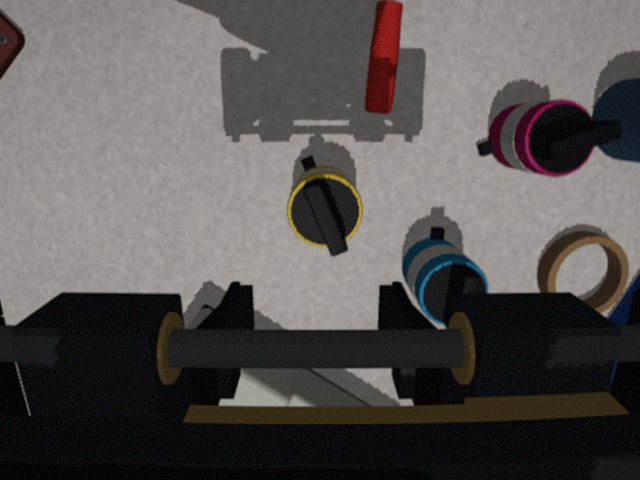

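```bash
cat >> h.py <<'E'
from scipy.optimize import least_squares
HUE={"yellow":(20,35),"cyan":(85,110),"magenta":(155,178)}
def ring(im,s,name,near,z=.078):
    u,v=proj("wrist",[near[0],near[1],z],s)[0];u,v=int(u),int(v)
    hsv=cv2.cvtColor(im,cv2.COLOR_BGR2HSV);w=np.zeros(im.shape[:2],bool);w[max(v-75,0):min(v+75,285),max(u-75,0):u+75]=1
    h=hsv[...,0];vv=hsv[...,2].astype(int);m=w&(h>=HUE[name][0])&(h<=HUE[name][1])&(hsv[...,1]>120)
    m&=vv>.75*np.percentile(vv[m],98)
    ys,xs=np.nonzero(m);P=pix2plane("wrist",np.c_[xs,ys],z,s)[:,:2]
    c=least_squares(lambda c:np.linalg.norm(P-c,axis=1)-.0295,P.mean(0),loss="soft_l1",f_scale=.001).x
    print(name,len(xs),"axis",np.round(c,4),"rad",np.percentile(np.linalg.norm(P-c,axis=1),[10,50,90]).round(4));return c
E
python3 - <<'E'
from h import *
s=sense();im=cv2.imread("pics/w6.png");c=ring(im,s,"yellow",(.4235,.2039))
b=pix2plane("wrist",[(310,184),(339,252)],.112,s);b=b[1]-b[0];print(np.degrees(np.arctan2(b[1],b[0])))
L=pix2plane("wrist",[(308,162)],.010,s)[0][:2]-c;print(np.degrees(np.arctan2(L[1],L[0])),np.linalg.norm(L))
E
```

```text
yellow 485 axis [0.4249 0.2015] rad [0.0279 0.0288 0.0297]
-22.537702199869532
157.0307756269951 0.036959712957006285
```

>>> {"fn": "send_rows", "kwargs": {
  "rows": [
    [[6, 6, 0, -0.12], [6, 6, 20, -0.24], [6, 6, 40, -0.36], [6, 6, 70, -0.39], [6, 6, 90, -0.39]]
  ]
}}

```text
t: 25.53
tool_pos: [0.4239, 0.1986, 0.157]
tcp_rot: [[-0.918, 0.396, -0.013], [0.396, 0.918, 0.015], [0.018, 0.008, -1.0]]
ft_force: [-0.3, -0.5, -0.3]
finger_gap: 0.0524
```

Run:
```python
from h import *
s=sense();print(s["t"],np.round(s["joints"],1),s["tool_pos"],np.round(s["tcp_rot"],4).tolist())
move_to([.4245,.2022,.085],67)
```

```text
25.5333 [ 38.8   8.9 -71.9 110.4   8.   67.1  30.6] [0.42389987 0.19864129 0.15696392] [[-0.9181, 0.3962, -0.0131], [0.396, 0.9181, 0.0147], [0.0179, 0.0083, -0.9998]]
shift [-0.4  2.9 72. ] turn deg -0.3 rad -0.006 curyaw 66.7 j7 30.6
```

>>> {"fn": "send_rows", "kwargs": {
  "rows": [
    [[0, 2, 25, 0], [0, 2, 50, 0], [0, 3, 66, 0], [0, 3, 70, 0], [0, 3, 70, 0]]
  ]
}}

```text
t: 25.95
tool_pos: [0.4236, 0.2033, 0.0881]
tcp_rot: [[-0.918, 0.397, -0.015], [0.397, 0.918, 0.015], [0.02, 0.008, -1.0]]
ft_force: [-0.3, 0.2, -0.6]
finger_gap: 0.052
```

>>> {"fn": "send_rows", "kwargs": {
  "rows": [
    [[0, 0, 0, 0], [0, 0, 0, 0], [0, 0, 0, 0], [0, 0, 0, 0], [0, 0, 0, 0]]
  ],
  "fingers": 0,
  "newtons": 45
}}

```text
t: 26.37
tool_pos: [0.4241, 0.2043, 0.0895]
tcp_rot: [[-0.918, 0.397, -0.011], [0.396, 0.918, 0.015], [0.016, 0.009, -1.0]]
ft_force: [-0.3, 0.6, 0.3]
finger_gap: 0.0268
```

>>> {"fn": "send_rows", "kwargs": {
  "rows": [
    [[0, 0, 0, 0], [0, 0, 0, 0], [0, 0, 0, 0], [0, 0, -10, 0], [0, 0, -20, 0]]
  ]
}}

```text
t: 26.78
tool_pos: [0.4231, 0.2041, 0.1091]
tcp_rot: [[-0.918, 0.396, -0.014], [0.395, 0.918, 0.015], [0.019, 0.008, -1.0]]
ft_force: [0.4, -1.0, -2.1]
finger_gap: 0.0136
```

Run:
```python
from h import *
s=sense();print(s["t"],np.round(s["joints"],1),s["tool_pos"],s["finger_gap"],s["ft_force"])
```

```text
26.7833 [ 33.4  14.1 -69.2 113.4  13.5  62.3  25.1] [0.42309504 0.20407627 0.10912961] 0.013645847314735456 [ 0.44234628 -0.97169254 -2.12989664]
```

Run:
```python
from h import *
import json
s2=json.load(open("s2.json"));im=cv2.imread("pics/w2.png");g=cv2.cvtColor(im,cv2.COLOR_BGR2GRAY)
for n,bx in(("R",(142,243)),("M",(253,243)),("L",(368,243))):
    u,v=bx;print(n,g[v-10:v+10,u-4:u+5].max(1).tolist())
o=[]
for n,(u,v) in(("R",(140,187)),("M",(253,187)),("L",(368,187))):
    c=np.clip(im[v-64:v+70,u-40:u+40].astype(float)*1.3,0,255).astype(np.uint8);o.append(cv2.resize(c,None,fx=3,fy=3,interpolation=cv2.INTER_CUBIC))
    # plate circle: bright pixels, z=.052
    m=np.zeros(g.shape,np.uint8);m[v-45:v+45,u-42:u+42]=1
    k=((g>(150 if n!="L" else 90))&(m>0)).astype(np.uint8);N,l,st,ce=cv2.connectedComponentsWithStats(k);i=1+np.argmax(st[1:,4])
    cs=max(cv2.findContours((l==i).astype(np.uint8),0,1)[0],key=cv2.contourArea)
    (a,b),r=cv2.minEnclosingCircle(cs);e=cv2.fitEllipse(cs);print(n,(a,b,r),e,pix2plane("wrist",[e[0]],.052,s2).round(4))
cv2.imwrite("pics/c7.png",np.hstack(o))
sn=sense();print(np.round([.645,-.2255,.25]-np.array(sn["tool_pos"]),3));move_to([.645,-.2255,.25],99.7)
```

```text
R [54, 73, 70, 53, 43, 49, 82, 123, 178, 197, 201, 199, 198, 196, 173, 132, 143, 175, 184, 188]
M [46, 69, 73, 58, 46, 46, 68, 105, 168, 202, 203, 204, 201, 202, 189, 155, 137, 158, 175, 180]
L [40, 72, 79, 60, 48, 43, 56, 102, 151, 180, 188, 188, 188, 184, 179, 149, 125, 150, 177, 184]
R (145.62164306640625, 184.83421325683594, 34.47337341308594) ((144.50254821777344, 185.5832977294922), (57.72108459472656, 67.3759765625), 146.73291015625) [[ 0.6441 -0.2236  0.052 ]]
M (254.82786560058594, 184.99180603027344, 34.093467712402344) ((255.31996154785156, 184.90296936035156), (62.724552154541016, 67.54584503173828), 143.265869140625) [[ 0.6256 -0.115   0.052 ]]
L (367.7110290527344, 186.22850036621094, 33.86674880981445) ((367.58587646484375, 186.05877685546875), (65.74813079833984, 66.10151672363281), 56.26348876953125) [[ 0.6084 -0.007   0.052 ]]
[ 0.222 -0.43   0.141]
shift [-370.9 -305.6 -150.5] turn deg -33.0 rad -0.576 curyaw 66.7 j7 25.1
```

View pics/c7.png

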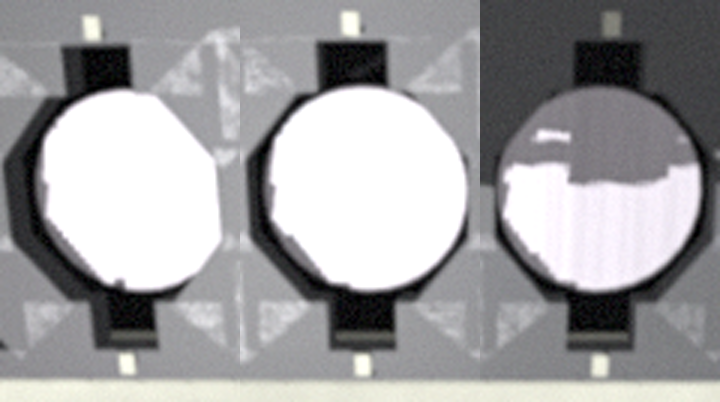

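Run:
```python
from h import *
import json
s2=json.load(open("s2.json"));C=[]
for P in([(130.7,132),(142.3,243.8)],[(249.7,131),(253.7,244)],[(371.6,131.3),(368,244)]):
    W=pix2plane("wrist",P,.07,s2);C.append(W.mean(0));print(W.mean(0).round(4),np.linalg.norm(W[1]-W[0]).round(4),np.degrees(np.arctan2(*(W[1]-W[0])[[1,0]])).round(2))
C=np.array(C);m=C.mean(0);d=(C[2]-C[0])[:2];d/=np.linalg.norm(d);print("fit R,M,L",[(m[:2]+k*.11*d).round(4).tolist() for k in(-1,0,1)],np.degrees(np.arctan2(d[1],d[0]))-90)
```

```text
[ 0.6453 -0.2243  0.07  ] 0.107 9.47
[ 0.6272 -0.1158  0.07  ] 0.1065 9.47
[ 0.6088 -0.007   0.07  ] 0.1062 9.73
fit R,M,L [[0.6453, -0.2242], [0.6271, -0.1157], [0.6089, -0.0072]] 9.536453316643573
```

>>> {"fn": "send_rows", "kwargs": {
  "rows": [
    [[0, 0, -40, 0], [0, 0, -80, 0], [0, 0, -120, 0], [-20, -20, -145, 0], [-50, -44, -150, 0]]
  ]
}}

```text
t: 27.2
tool_pos: [0.4548, 0.1457, 0.2636]
tcp_rot: [[-0.921, 0.389, -0.004], [0.389, 0.921, 0.014], [0.01, 0.012, -1.0]]
ft_force: [1.0, -0.5, -2.7]
finger_gap: 0.0136
```

>>> {"fn": "send_rows", "kwargs": {
  "rows": [
    [[-30, -25, 0, 0], [-60, -50, 0, 0], [-90, -74, 0, 0], [-120, -99, 0, 0], [-150, -124, 0, 0]]
  ]
}}

```text
t: 27.62
tool_pos: [0.5433, -0.0333, 0.2548]
tcp_rot: [[-0.918, 0.396, -0.012], [0.396, 0.918, 0.015], [0.017, 0.009, -1.0]]
ft_force: [1.4, 0.9, -2.4]
finger_gap: 0.0135
```

>>> {"fn": "send_rows", "kwargs": {
  "rows": [
    [[-30, -25, 0, -0.12], [-60, -50, 0, -0.24], [-90, -74, 0, -0.36], [-110, -91, 0, -0.48], [-110, -91, 0, -0.573]]
  ]
}}

```text
t: 28.03
tool_pos: [0.6086, -0.1666, 0.2504]
tcp_rot: [[-0.987, -0.163, -0.013], [-0.163, 0.987, 0.015], [0.01, 0.017, -1.0]]
ft_force: [-0.8, -0.5, -3.4]
finger_gap: 0.0137
```

>>> {"fn": "send_rows", "kwargs": {
  "rows": [
    [[0, 0, 0, 0], [0, 0, 0, 0]]
  ]
}}

```text
t: 28.2
tool_pos: [0.6076, -0.158, 0.2517]
tcp_rot: [[-0.987, -0.163, -0.012], [-0.163, 0.987, 0.017], [0.009, 0.019, -1.0]]
ft_force: [-0.0, 0.1, -3.0]
finger_gap: 0.0137
```

Run:
```python
from h import *
s=sense();print(s["t"],np.round(s["joints"],1),s["tool_pos"],np.round(s["tcp_rot"],4).tolist(),s["finger_gap"],s["ft_force"])
im=camera("wrist");cv2.imwrite("pics/w8.png",im)
move_to([.645,-.224,.2],99.5)
```

```text
28.2 [ 54.   27.3 -60.1  81.6  22.5  85.1  93.9] [ 0.60758053 -0.15802998  0.25168422] [[-0.9866, -0.1626, -0.0123], [-0.1628, 0.9865, 0.0168], [0.0094, 0.0186, -0.9998]] 0.013660824706666332 [-0.03152361  0.14105818 -2.97766011]
shift [-26.6 -72.6  50.4] turn deg -0.1 rad -0.002 curyaw 99.4 j7 93.9
```

View pics/w8.png

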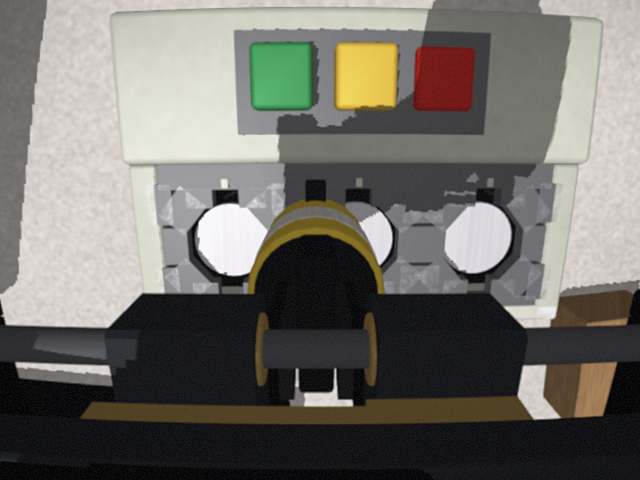

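Run:
```python
from h import *
s=sense();x=np.array([np.cos(np.radians(9.5)),np.sin(np.radians(9.5)),0])
W=pix2plane("wrist",[(224,184),(359,183),(488,180)],.07,s)
print((W+.0535*x).round(4))
R=np.array(s["tcp_rot"]);L=pix2plane("wrist",[(316,181)],.252-.0895+.012,s)[0];print("lug tip in tool",(R.T@(L-s["tool_pos"])*1000).round(1))
```

```text
[[ 0.6465 -0.224   0.07  ]
 [ 0.6281 -0.115   0.07  ]
 [ 0.6075 -0.0086  0.07  ]]
lug tip in tool [41.1 -0.1 77.8]
```

>>> {"fn": "send_rows", "kwargs": {
  "rows": [
    [[-13, -36, 0, 0], [-27, -72, 0, 0], [-27, -73, 30, 0], [-27, -73, 60, 0], [-27, -73, 80, 0]]
  ]
}}

```text
t: 28.67
tool_pos: [0.6448, -0.2242, 0.1679]
tcp_rot: [[-0.987, -0.163, -0.014], [-0.163, 0.987, 0.016], [0.011, 0.018, -1.0]]
ft_force: [-0.9, -0.2, -3.6]
finger_gap: 0.0139
```

>>> {"fn": "send_rows", "kwargs": {
  "rows": [
    [[0, 0, 0, 0], [0, 0, 0, 0]]
  ]
}}

```text
t: 28.83
tool_pos: [0.6449, -0.2241, 0.1701]
tcp_rot: [[-0.986, -0.165, -0.013], [-0.165, 0.986, 0.015], [0.011, 0.017, -1.0]]
ft_force: [0.7, -0.3, -1.8]
finger_gap: 0.0139
```

Run:
```python
from h import *
s=sense();print(s["t"],np.round(s["joints"],1),s["tool_pos"],np.round(s["tcp_rot"],4).tolist(),s["ft_force"])
move_to([.6455,-.224,.142],99.5)
```

```text
28.8333 [ 52.3  36.1 -55.7  79.4  28.7  80.5  96.4] [ 0.64493092 -0.22405497  0.17009582] [[-0.9863, -0.1646, -0.0135], [-0.1648, 0.9862, 0.0154], [0.0108, 0.0174, -0.9998]] [ 0.67078808 -0.33349985 -1.79083806]
shift [-0.9 -0.5 28.1] turn deg -0.0 rad -0.0 curyaw 99.5 j7 96.4
```

Lower to the spring plate.

>>> {"fn": "send_rows", "kwargs": {
  "rows": [
    [[-0.5, 0, 7, 0], [-0.5, 0, 14, 0], [-0.5, 0, 20, 0], [-0.5, 0, 24, 0], [-0.5, 0, 27, 0]]
  ]
}}

```text
t: 29.25
tool_pos: [0.6454, -0.2246, 0.1424]
tcp_rot: [[-0.986, -0.165, -0.013], [-0.165, 0.986, 0.015], [0.01, 0.017, -1.0]]
ft_force: [-0.6, -0.2, -3.5]
finger_gap: 0.0139
```

>>> {"fn": "send_rows", "kwargs": {
  "rows": [
    [[0, 0, 3, 0], [0, 0, 6, 0], [0, 0, 6, 0]]
  ]
}}

```text
t: 29.5
tool_pos: [0.6457, -0.2244, 0.1368]
tcp_rot: [[-0.986, -0.165, -0.012], [-0.165, 0.986, 0.015], [0.009, 0.017, -1.0]]
ft_force: [-1.5, 0.3, 2.9]
finger_gap: 0.0138
```

>>> {"fn": "send_rows", "kwargs": {
  "rows": [
    [[0, 0, 4, 0], [0, 0, 8, 0], [0, 0, 8, 0], [0, 0, 8, 0]]
  ]
}}

```text
t: 29.83
tool_pos: [0.6459, -0.2243, 0.1294]
tcp_rot: [[-0.986, -0.165, -0.011], [-0.165, 0.986, 0.015], [0.009, 0.016, -1.0]]
ft_force: [-2.4, -0.3, 7.9]
finger_gap: 0.0136
```

>>> {"fn": "send_rows", "kwargs": {
  "rows": [
    [[0, 0, 0, 0.1], [0, 0, 0, 0.2], [0, 0, 0, 0.3], [0, 0, 0, 0.4], [0, 0, 0, 0.5]]
  ]
}}

```text
t: 30.25
tool_pos: [0.6467, -0.2253, 0.13]
tcp_rot: [[-0.943, 0.333, -0.009], [0.333, 0.943, 0.013], [0.013, 0.01, -1.0]]
ft_force: [0.9, -1.5, 7.7]
finger_gap: 0.0135
```

Run:
```python
from h import *
s=sense();print(s["t"],np.round(s["joints"],1),s["tool_pos"],np.round(s["tcp_rot"],4).tolist(),s["ft_force"],s["ft_torque"])
```

```text
30.25 [ 49.1  35.5 -49.2  82.1  26.3  75.2  68.8] [ 0.64668466 -0.2252654   0.13001671] [[-0.9428, 0.3333, -0.0091], [0.3332, 0.9428, 0.0134], [0.013, 0.0096, -0.9999]] [ 0.8573574  -1.48987841  7.7429639 ] [-0.6306296  -0.04277748  0.09080016]
```

Turning smoothly; continue to the stop.

>>> {"fn": "send_rows", "kwargs": {
  "rows": [
    [[0, 0, 0, 0.1], [0, 0, 0, 0.2], [0, 0, 0, 0.3], [0, 0, 0, 0.4], [0, 0, 0, 0.5]]
  ]
}}

```text
t: 30.67
tool_pos: [0.6465, -0.2246, 0.13]
tcp_rot: [[-0.668, 0.744, -0.01], [0.744, 0.668, 0.014], [0.017, 0.002, -1.0]]
ft_force: [-0.3, 0.6, 6.8]
finger_gap: 0.0138
```

>>> {"fn": "send_rows", "kwargs": {
  "rows": [
    [[0, 0, 0, 0.1], [0, 0, 0, 0.2], [0, 0, 0, 0.3], [0, 0, 0, 0.4], [0, 0, 0, 0.5]]
  ]
}}

```text
t: 31.08
tool_pos: [0.6462, -0.2244, 0.1299]
tcp_rot: [[-0.23, 0.973, -0.01], [0.973, 0.23, 0.014], [0.016, -0.007, -1.0]]
ft_force: [-3.7, -0.5, 8.5]
finger_gap: 0.0142
```

>>> {"fn": "send_rows", "kwargs": {
  "rows": [
    [[0, 0, 0, 0.03], [0, 0, 0, 0.03], [0, 0, 0, 0.03]]
  ]
}}

```text
t: 31.33
tool_pos: [0.6461, -0.2244, 0.13]
tcp_rot: [[-0.206, 0.978, -0.011], [0.978, 0.206, 0.014], [0.016, -0.008, -1.0]]
ft_force: [-2.3, -0.5, 8.3]
finger_gap: 0.0139
```

Run:
```python
from h import *
s=sense();R=np.array(s["tcp_rot"]);print(s["t"],np.round(s["joints"],1),s["tool_pos"],"yaw",np.degrees(np.arctan2(R[1,1],R[0,1])),s["ft_force"],s["ft_torque"],s["finger_gap"])
```

```text
31.3333 [ 42.2  31.9 -37.9  82.5  19.1  73.   14.6] [ 0.6460567  -0.2244137   0.12995021] yaw 11.903310564876385 [-2.25209076 -0.50140058  8.32542181] [-0.16963547  0.63879471  0.93810928] 0.01392875385445189
```

>>> {"fn": "send_rows", "kwargs": {
  "rows": [
    [[0, 0, -3, 0], [0, 0, -5, 0], [0, 0, -5, 0], [0, 0, -5, 0]]
  ]
}}

```text
t: 31.67
tool_pos: [0.6455, -0.2244, 0.1334]
tcp_rot: [[-0.205, 0.979, -0.012], [0.979, 0.206, 0.015], [0.017, -0.009, -1.0]]
ft_force: [0.6, -0.2, -3.8]
finger_gap: 0.0139
```

>>> {"fn": "send_rows", "kwargs": {
  "rows": [
    [[0, 0, 0, 0], [0, 0, 0, 0], [0, 0, 0, 0], [0, 0, 0, 0], [0, 0, 0, 0]]
  ],
  "fingers": 0.6
}}

```text
t: 32.08
tool_pos: [0.6456, -0.2244, 0.1339]
tcp_rot: [[-0.205, 0.979, -0.012], [0.979, 0.205, 0.015], [0.017, -0.009, -1.0]]
ft_force: [1.0, 0.9, 0.5]
finger_gap: 0.04
```

>>> {"fn": "send_rows", "kwargs": {
  "rows": [
    [[0, 0, -35, 0], [0, 0, -70, 0], [0, 0, -105, 0], [0, 0, -120, 0], [0, 0, -120, 0]]
  ]
}}

```text
t: 32.5
tool_pos: [0.6488, -0.2262, 0.259]
tcp_rot: [[-0.205, 0.979, -0.006], [0.979, 0.205, 0.013], [0.014, -0.003, -1.0]]
ft_force: [0.6, -0.2, 0.2]
finger_gap: 0.0519
```

Run:
```python
from h import *
s=sense();print(s["t"],np.round(s["joints"],1),s["tool_pos"],np.round(s["tcp_rot"],4).tolist(),s["ft_force"])
# recheck other bottles by the top camera
camera("top");camera("scene")
for c in("top","scene"):
  for n in ["cyan_mid","magenta_mid","yellow_mid"]:
    print(c,n,[(round(d["score"],2),np.round(toworld(c,d["centre"]),3).tolist()) for d in recognise(c,n)[:1]])
p=np.array(s["tool_pos"]);R=np.array(s["tcp_rot"])
print(R.T@(np.array([.5538,.2317,.26])-p)*1000)
```

```text
32.5 [ 41.9  27.9 -39.1  72.5  16.5  85.8  16.7] [ 0.64883817 -0.22624084  0.2589851 ] [[-0.2047, 0.9788, -0.0055], [0.9787, 0.2048, 0.0131], [0.014, -0.0027, -0.9999]] [ 0.62879025 -0.21758611  0.22650903]
top cyan_mid [(0.79, [0.546, 0.222, 0.078])]
top magenta_mid []
top yellow_mid [(0.94, [0.633, -0.217, 0.125])]
scene cyan_mid [(0.69, [0.565, 0.221, 0.072])]
scene magenta_mid [(0.75, [0.526, 0.367, 0.066])]
scene yellow_mid [(0.55, [0.658, -0.228, 0.12])]
[467.66655501   0.73992634   5.52676213]
```

>>> {"fn": "send_rows", "kwargs": {
  "rows": [
    [[39, 0, 0, 0], [78, 0, 0, 0], [117, 0, 0, 0], [156, 0, 0, 0], [195, 0, 0, 0]]
  ]
}}

```text
t: 33.32
tool_pos: [0.6061, -0.0337, 0.2567]
tcp_rot: [[-0.205, 0.979, -0.013], [0.979, 0.205, 0.015], [0.017, -0.01, -1.0]]
ft_force: [0.9, 0.3, -0.1]
finger_gap: 0.0523
```

>>> {"fn": "send_rows", "kwargs": {
  "rows": [
    [[39, 0, 0, 0], [78, 0, 0, 0], [117, 0, 0, 0], [156, 0, 0, 0], [195, 0, 0, 0]]
  ]
}}

```text
t: 33.73
tool_pos: [0.5662, 0.157, 0.2603]
tcp_rot: [[-0.205, 0.979, -0.012], [0.979, 0.205, 0.015], [0.017, -0.009, -1.0]]
ft_force: [0.3, 0.3, -0.6]
finger_gap: 0.0522
```

>>> {"fn": "send_rows", "kwargs": {
  "rows": [
    [[39, 0, 0, -0.12], [75, 0, 0, -0.24], [75, 0, 0, -0.36], [75, 0, 0, -0.46], [75, 0, 0, -0.46]]
  ]
}}

```text
t: 34.15
tool_pos: [0.5512, 0.2295, 0.2613]
tcp_rot: [[-0.623, 0.782, -0.013], [0.782, 0.623, 0.015], [0.02, -0.001, -1.0]]
ft_force: [0.1, -0.5, -0.4]
finger_gap: 0.0519
```

Run:
```python
from h import *
s=sense();print(s["t"],np.round(s["joints"],1),s["tool_pos"],np.round(s["tcp_rot"],4).tolist())
im=camera("wrist");cv2.imwrite("pics/w9.png",im)
c=ring(im,s,"cyan",(.5538,.2317))
ring(im,s,"magenta",(.5157,.3804))
import json;json.dump({"tool_pos":list(s["tool_pos"]),"tcp_rot":np.array(s["tcp_rot"]).tolist()},open("s9.json","w"))
move_to([c[0],c[1],.2],40)
```

```text
34.15 [ 17.1  20.3 -55.2  85.8  15.5  82.6   0.1] [0.55121547 0.229535   0.2612728 ] [[-0.6231, 0.7821, -0.0132], [0.7819, 0.6232, 0.0151], [0.02, -0.0009, -0.9998]]
cyan 442 axis [0.553  0.2315] rad [0.0279 0.0288 0.0296]
magenta 250 axis [0.5159 0.3786] rad [0.0282 0.0292 0.0301]
shift [-0.   2.9 61.3] turn deg -1.9 rad -0.033 curyaw 38.1 j7 -0.3
```

View pics/w9.png

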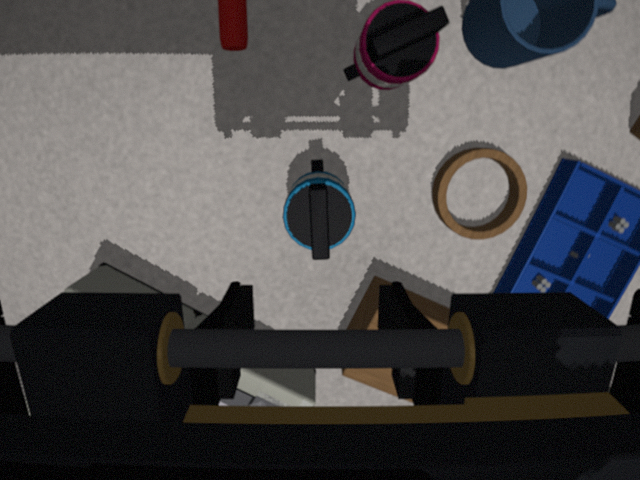

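Run:
```python
from h import *
import json
s=json.load(open("s9.json"));R=np.array(s["tcp_rot"])
def yaw(P,z):
    b=pix2plane("wrist",P,z,s);b=b[1]-b[0];return np.degrees(np.arctan2(b[1],b[0]))
def lug(p,c):
    L=pix2plane("wrist",[p],.010,s)[0][:2]-c;return np.degrees(np.arctan2(L[1],L[0])),np.linalg.norm(L)
print("cyan bar",yaw([(317,183),(320,258)],.112),lug((317,166),[.553,.2315]))
print("mag bar",yaw([(380,49),(444,15)],.112),lug((350,73),[.5159,.3786]))
C=pix2plane("wrist",[(375,262)],.065,s)[0];print("carton corner",C,"in tool",R.T@(C-np.array(s["tool_pos"]))*1000)
```

```text
cyan bar -49.0910363614844 (np.float64(130.50742659885526), np.float64(0.03571984964082426))
mag bar 66.66014043769225 (np.float64(-115.82873384077533), np.float64(0.036820034337267146))
carton corner [0.62040952 0.22813269 0.065     ] in tool [-48.14178755  53.42055917 195.29825312]
```

>>> {"fn": "send_rows", "kwargs": {
  "rows": [
    [[0, 2.5, 30, -0.045], [0, 2.5, 65, -0.045], [0, 2.5, 100, -0.045], [0, 2.5, 120, -0.045], [0, 2.5, 120, -0.045]]
  ]
}}

```text
t: 34.62
tool_pos: [0.55, 0.2298, 0.137]
tcp_rot: [[-0.649, 0.761, -0.019], [0.76, 0.649, 0.012], [0.022, -0.006, -1.0]]
ft_force: [-0.7, -0.8, 0.6]
finger_gap: 0.0522
```

Run:
```python
from h import *
s=sense();print(np.round(s["joints"],1),s["tool_pos"]);move_to([.553,.2315,.0875],40.7)
```

```text
[ 15.5  25.7 -53.2  95.1  20.3  70.6  -1.5] [0.55004875 0.22980176 0.13697858]
shift [-1.7  3.7 49.4] turn deg -0.2 rad -0.004 curyaw 40.5 j7 -1.5
```

>>> {"fn": "send_rows", "kwargs": {
  "rows": [
    [[-1, 2, 25, 0], [-1, 2, 45, 0], [-1, 2, 50, 0], [-1, 2, 50, 0], [-1, 2, 50, 0]]
  ]
}}

```text
t: 35.03
tool_pos: [0.5544, 0.2337, 0.0933]
tcp_rot: [[-0.652, 0.758, -0.011], [0.758, 0.652, 0.016], [0.019, 0.002, -1.0]]
ft_force: [0.5, -0.2, -0.5]
finger_gap: 0.0519
```

>>> {"fn": "send_rows", "kwargs": {
  "rows": [
    [[0, 0, 0, 0], [0, 0, 0, 0], [0, 0, 0, 0], [0, 0, 0, 0], [0, 0, 0, 0]]
  ],
  "fingers": 0,
  "newtons": 45
}}

```text
t: 35.45
tool_pos: [0.5539, 0.2335, 0.0922]
tcp_rot: [[-0.653, 0.758, -0.012], [0.757, 0.653, 0.015], [0.019, 0.001, -1.0]]
ft_force: [-0.7, -1.0, 0.6]
finger_gap: 0.0263
```

>>> {"fn": "send_rows", "kwargs": {
  "rows": [
    [[0, 0, 0, 0], [0, 0, 0, 0], [0, 0, 0, 0]]
  ]
}}

```text
t: 35.7
tool_pos: [0.5535, 0.2334, 0.0916]
tcp_rot: [[-0.653, 0.757, -0.013], [0.757, 0.653, 0.015], [0.02, 0.0, -1.0]]
ft_force: [-1.2, -1.1, 0.6]
finger_gap: 0.0139
```

>>> {"fn": "send_rows", "kwargs": {
  "rows": [
    [[0, 0, -40, 0], [0, 0, -80, 0], [0, 0, -120, 0], [0, 0, -160, 0], [0, 0, -165, 0]]
  ]
}}

```text
t: 36.12
tool_pos: [0.5576, 0.2328, 0.2639]
tcp_rot: [[-0.653, 0.757, -0.004], [0.757, 0.653, 0.018], [0.017, 0.009, -1.0]]
ft_force: [0.0, 0.1, -1.4]
finger_gap: 0.0136
```

Run:
```python
from h import *
s=sense();print(np.round(s["joints"],1),s["tool_pos"],s["finger_gap"],s["ft_force"]);move_to([.6266,-.1155,.25],99.5)
```

```text
[ 16.9  20.9 -55.6  85.1  16.2  82.6   1.9] [0.55761503 0.23278892 0.26385279] 0.01355309913188987 [ 0.02547542  0.09092767 -1.35279771]
shift [-309.  -175.3    7.1] turn deg -58.7 rad -1.025 curyaw 40.8 j7 1.9
```

>>> {"fn": "send_rows", "kwargs": {
  "rows": [
    [[-34, -19, 0, 0], [-68, -38, 0, 0], [-102, -58, 0, 0], [-136, -77, 0, 0], [-170, -96, 0, 0]]
  ]
}}

```text
t: 36.53
tool_pos: [0.5938, 0.0376, 0.2527]
tcp_rot: [[-0.653, 0.757, -0.013], [0.757, 0.653, 0.015], [0.02, -0.0, -1.0]]
ft_force: [0.8, 0.8, -3.0]
finger_gap: 0.0137
```

>>> {"fn": "send_rows", "kwargs": {
  "rows": [
    [[-34, -19, 0, -0.08], [-68, -38, 0, -0.2], [-102, -58, 0, -0.32], [-136, -77, 0, -0.44], [-138, -78, 0, -0.56]]
  ]
}}

```text
t: 36.95
tool_pos: [0.625, -0.1269, 0.2483]
tcp_rot: [[-0.954, 0.3, -0.015], [0.3, 0.954, 0.012], [0.017, 0.007, -1.0]]
ft_force: [-0.9, -2.4, -3.8]
finger_gap: 0.0137
```

>>> {"fn": "send_rows", "kwargs": {
  "rows": [
    [[0, 0, 0, -0.12], [0, 0, 0, -0.24], [0, 0, 0, -0.36], [0, 0, 0, -0.465], [0, 0, 0, -0.465]]
  ]
}}

```text
t: 37.37
tool_pos: [0.6247, -0.116, 0.2496]
tcp_rot: [[-0.985, -0.17, -0.014], [-0.17, 0.985, 0.016], [0.011, 0.018, -1.0]]
ft_force: [-0.3, 0.4, -2.4]
finger_gap: 0.0138
```

Run:
```python
from h import *
s=sense();print(s["t"],np.round(s["joints"],1),s["tool_pos"],s["finger_gap"],s["ft_force"]);move_to([.627,-.1155,.175],99.5)
im=camera("wrist");cv2.imwrite("pics/w10.png",im)
```

```text
37.3667 [ 48.8  28.1 -59.3  80.6  23.   85.3  90.2] [ 0.62471816 -0.11597016  0.24957145] 0.013823366627231059 [-0.30616209  0.35564372 -2.43918128]
shift [-3.1 -1.3 74.5] turn deg 0.3 rad 0.005 curyaw 99.8 j7 90.2
```

View pics/w10.png

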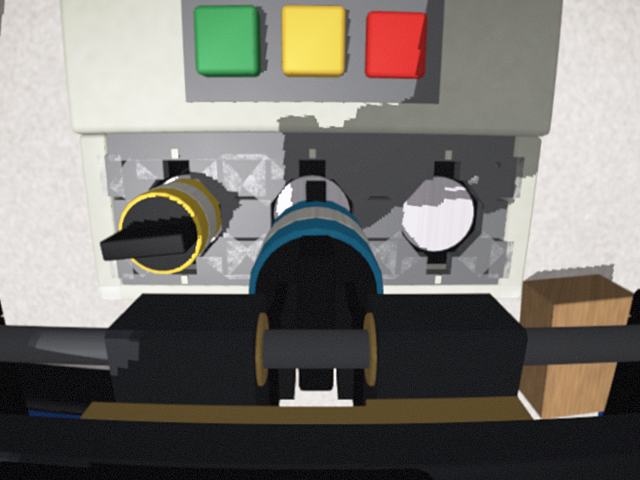

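Run:
```python
from h import *
s=sense();x=np.array([np.cos(np.radians(9.5)),np.sin(np.radians(9.5)),0])
W=pix2plane("wrist",[(312.5,154),(447,151)],.07,s);print((W+.0535*x).round(4))
R=np.array(s["tcp_rot"]);L=pix2plane("wrist",[(316,181)],s["tool_pos"][2]-.0916+.012,s)[0];print("lug tip in tool",(R.T@(L-s["tool_pos"])*1000).round(1),s["tool_pos"])
move_to([.627,-.1155,.172],99.5)
```

```text
[[ 0.6279 -0.1149  0.07  ]
 [ 0.6073 -0.0079  0.07  ]]
lug tip in tool [40.8 -0.1 80.1] [ 0.62475625 -0.11589573  0.24972065]
shift [-3.1 -1.4 77.7] turn deg -0.1 rad -0.002 curyaw 99.4 j7 89.8
```

>>> {"fn": "send_rows", "kwargs": {
  "rows": [
    [[-2.3, 0.3, 25, 0], [-2.3, 0.3, 50, 0], [-2.3, 0.3, 72, 0], [-2.3, 0.3, 77, 0], [-2.3, 0.3, 77, 0]]
  ]
}}

```text
t: 37.83
tool_pos: [0.6252, -0.1141, 0.1719]
tcp_rot: [[-0.987, -0.162, -0.016], [-0.162, 0.987, 0.016], [0.013, 0.018, -1.0]]
ft_force: [-0.2, -0.3, -2.9]
finger_gap: 0.0133
```

>>> {"fn": "send_rows", "kwargs": {
  "rows": [
    [[0, 0, 7, 0], [0, 0, 14, 0], [0, 0, 20, 0], [0, 0, 24, 0], [0, 0, 27, 0]]
  ]
}}

```text
t: 38.25
tool_pos: [0.626, -0.1137, 0.1464]
tcp_rot: [[-0.986, -0.164, -0.012], [-0.165, 0.986, 0.015], [0.01, 0.017, -1.0]]
ft_force: [-0.3, 0.5, -2.1]
finger_gap: 0.0136
```

>>> {"fn": "send_rows", "kwargs": {
  "rows": [
    [[0, 0, 3, 0], [0, 0, 6, 0], [0, 0, 6, 0]]
  ]
}}

```text
t: 38.5
tool_pos: [0.6261, -0.1135, 0.1407]
tcp_rot: [[-0.986, -0.165, -0.012], [-0.165, 0.986, 0.015], [0.009, 0.017, -1.0]]
ft_force: [0.1, -0.1, 2.1]
finger_gap: 0.0134
```

>>> {"fn": "send_rows", "kwargs": {
  "rows": [
    [[0, -1, 4, 0], [0, -1, 8, 0], [0, -1, 10, 0], [0, -1, 10, 0]]
  ]
}}

```text
t: 38.83
tool_pos: [0.6264, -0.1136, 0.1311]
tcp_rot: [[-0.986, -0.165, -0.011], [-0.165, 0.986, 0.016], [0.008, 0.017, -1.0]]
ft_force: [-1.3, 2.0, 7.3]
finger_gap: 0.0132
```

>>> {"fn": "send_rows", "kwargs": {
  "rows": [
    [[0, 0, 0, 0.1], [0, 0, 0, 0.2], [0, 0, 0, 0.3], [0, 0, 0, 0.4], [0, 0, 0, 0.5]]
  ]
}}

```text
t: 39.25
tool_pos: [0.6275, -0.1151, 0.132]
tcp_rot: [[-0.943, 0.333, -0.009], [0.333, 0.943, 0.014], [0.013, 0.01, -1.0]]
ft_force: [1.2, -1.9, 7.7]
finger_gap: 0.0136
```

>>> {"fn": "send_rows", "kwargs": {
  "rows": [
    [[0, 0, 0, 0.1], [0, 0, 0, 0.2], [0, 0, 0, 0.3], [0, 0, 0, 0.4], [0, 0, 0, 0.5]]
  ]
}}

```text
t: 39.67
tool_pos: [0.6271, -0.1146, 0.1318]
tcp_rot: [[-0.668, 0.744, -0.009], [0.744, 0.668, 0.014], [0.017, 0.003, -1.0]]
ft_force: [0.5, -0.5, 7.9]
finger_gap: 0.0137
```

>>> {"fn": "send_rows", "kwargs": {
  "rows": [
    [[0, 0, 0, 0.1], [0, 0, 0, 0.2], [0, 0, 0, 0.3], [0, 0, 0, 0.4], [0, 0, 0, 0.5]]
  ]
}}

```text
t: 40.08
tool_pos: [0.627, -0.1143, 0.1318]
tcp_rot: [[-0.23, 0.973, -0.01], [0.973, 0.23, 0.015], [0.016, -0.006, -1.0]]
ft_force: [-2.5, 0.2, 8.5]
finger_gap: 0.0138
```

>>> {"fn": "send_rows", "kwargs": {
  "rows": [
    [[0, 0, 0, 0.03], [0, 0, 0, 0.03], [0, 0, 0, 0.03]]
  ]
}}

```text
t: 40.33
tool_pos: [0.6269, -0.1142, 0.1318]
tcp_rot: [[-0.207, 0.978, -0.01], [0.978, 0.207, 0.014], [0.016, -0.007, -1.0]]
ft_force: [-1.2, 0.1, 7.9]
finger_gap: 0.0139
```

Run:
```python
from h import *
s=sense();R=np.array(s["tcp_rot"]);print(s["t"],np.round(s["joints"],1),s["tool_pos"],"yaw",np.degrees(np.arctan2(R[1,1],R[0,1])),s["ft_force"],s["ft_torque"],s["finger_gap"])
```

```text
40.3333 [ 36.7  26.7 -39.6  89.8  16.8  70.4   6.2] [ 0.62686893 -0.11423531  0.13183327] yaw 11.926895081172068 [-1.18581509  0.13491078  7.86025142] [-0.21259131  0.24087478  0.99945937] 0.013918317244848207
```

Locked against the stop. Release and go for magenta.

>>> {"fn": "send_rows", "kwargs": {
  "rows": [
    [[0, 0, -3, 0], [0, 0, -5, 0], [0, 0, -5, 0], [0, 0, -5, 0]]
  ]
}}

```text
t: 40.67
tool_pos: [0.6263, -0.1143, 0.1356]
tcp_rot: [[-0.205, 0.979, -0.012], [0.979, 0.206, 0.015], [0.017, -0.008, -1.0]]
ft_force: [3.5, -0.1, -2.8]
finger_gap: 0.0137
```

>>> {"fn": "send_rows", "kwargs": {
  "rows": [
    [[0, 0, 0, 0], [0, 0, 0, 0], [0, 0, 0, 0], [0, 0, 0, 0], [0, 0, 0, 0]]
  ],
  "fingers": 0.6
}}

```text
t: 41.08
tool_pos: [0.6258, -0.1146, 0.1356]
tcp_rot: [[-0.204, 0.979, -0.013], [0.979, 0.205, 0.015], [0.017, -0.009, -1.0]]
ft_force: [-1.0, -0.5, 0.1]
finger_gap: 0.0393
```

>>> {"fn": "send_rows", "kwargs": {
  "rows": [
    [[0, 0, -35, 0], [0, 0, -70, 0], [0, 0, -105, 0], [0, 0, -125, 0], [0, 0, -125, 0]]
  ]
}}

```text
t: 41.5
tool_pos: [0.6295, -0.1162, 0.2662]
tcp_rot: [[-0.205, 0.979, -0.005], [0.979, 0.205, 0.014], [0.015, -0.002, -1.0]]
ft_force: [0.7, 0.4, -0.3]
finger_gap: 0.052
```

Run:
```python
from h import *
s=sense();print(s["t"],np.round(s["joints"],1),s["tool_pos"])
camera("top");camera("scene")
for c in("top","scene"):
  for n in ["cyan_mid","magenta_mid","yellow_mid"]:
    print(c,n,[(round(d["score"],2),np.round(toworld(c,d["centre"]),3).tolist()) for d in recognise(c,n)[:1]])
p=np.array(s["tool_pos"]);R=np.array(s["tcp_rot"])
print(R.T@(np.array([.5158,.379,.26])-p)*1000)
```

```text
41.5 [ 37.2  22.1 -40.9  79.4  13.6  84.    8.7] [ 0.62949674 -0.11615314  0.26617021]
top cyan_mid [(0.7, [0.615, -0.103, 0.123])]
top magenta_mid [(0.76, [0.513, 0.371, 0.077])]
top yellow_mid []
scene cyan_mid [(0.76, [0.641, -0.117, 0.122])]
scene magenta_mid [(0.78, [0.529, 0.365, 0.068])]
scene yellow_mid [(0.63, [0.662, -0.229, 0.121])]
[507.7986629   -9.90608654  13.56606084]
```

>>> {"fn": "send_rows", "kwargs": {
  "rows": [
    [[39, 0, 0, 0], [78, 0, 0, 0], [117, -1, 0, 0], [156, -2, 0, 0], [195, -3, 0, 0]]
  ]
}}

```text
t: 42.32
tool_pos: [0.5837, 0.0755, 0.2636]
tcp_rot: [[-0.205, 0.979, -0.013], [0.979, 0.205, 0.015], [0.017, -0.01, -1.0]]
ft_force: [0.5, -0.1, 0.4]
finger_gap: 0.0522
```

>>> {"fn": "send_rows", "kwargs": {
  "rows": [
    [[39, 0, 0, 0], [78, -1, 0, 0], [117, -2, 0, 0], [156, -3, 0, 0], [195, -4, 0, 0]]
  ]
}}

```text
t: 42.73
tool_pos: [0.5399, 0.2654, 0.2671]
tcp_rot: [[-0.205, 0.979, -0.013], [0.979, 0.205, 0.015], [0.017, -0.009, -1.0]]
ft_force: [1.5, 0.3, -0.3]
finger_gap: 0.0521
```

>>> {"fn": "send_rows", "kwargs": {
  "rows": [
    [[39, 0, 0, 0.12], [78, -1, 0, 0.24], [118, -2, 0, 0.36], [118, -2, 0, 0.48], [118, -2, 0, 0.6]]
  ]
}}

```text
t: 43.15
tool_pos: [0.512, 0.3827, 0.2688]
tcp_rot: [[0.383, 0.924, -0.014], [0.924, -0.383, 0.016], [0.009, -0.02, -1.0]]
ft_force: [0.5, -0.9, -0.2]
finger_gap: 0.052
```

>>> {"fn": "send_rows", "kwargs": {
  "rows": [
    [[0, 0, 0, 0.04], [0, 0, 0, 0.04]]
  ]
}}

```text
t: 43.32
tool_pos: [0.5143, 0.3793, 0.2689]
tcp_rot: [[0.421, 0.907, -0.013], [0.907, -0.421, 0.015], [0.008, -0.018, -1.0]]
ft_force: [0.3, 0.3, -0.3]
finger_gap: 0.0522
```

Run:
```python
from h import *
s=sense();print(s["t"],np.round(s["joints"],1),s["tool_pos"],np.round(s["tcp_rot"],3).tolist())
im=camera("wrist");cv2.imwrite("pics/w11.png",im)
c=ring(im,s,"magenta",(.5158,.379))
import json;json.dump({"tool_pos":list(s["tool_pos"]),"tcp_rot":np.array(s["tcp_rot"]).tolist()},open("s11.json","w"))
move_to([c[0],c[1],.2],-25)
```

```text
43.3167 [ -6.6  22.6 -44.9  79.5  14.7  84.1 -75.7] [0.51426808 0.37926913 0.26887047] [[0.421, 0.907, -0.013], [0.907, -0.421, 0.015], [0.008, -0.018, -1.0]]
magenta 258 axis [0.5151 0.3802] rad [0.0281 0.0292 0.0301]
shift [ 0.8  1.3 69. ] turn deg 0.3 rad 0.004 curyaw -24.7 j7 -75.5
```

View pics/w11.png

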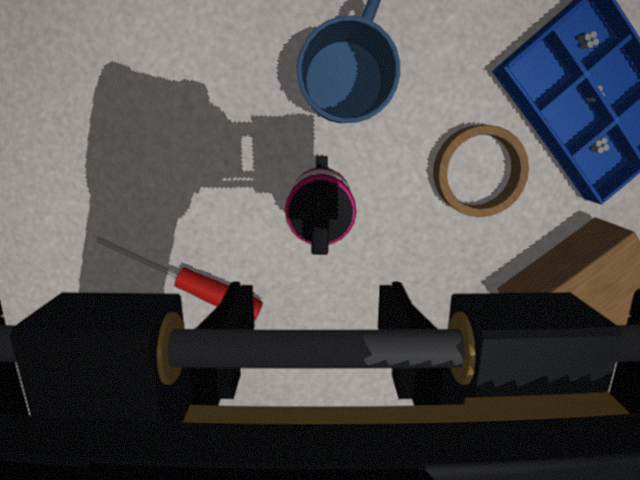

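>>> {"fn": "send_rows", "kwargs": {
  "rows": [
    [[0, 3, 35, 0], [0, 3, 70, 0], [0, 3, 105, 0], [0, 3, 140, 0], [0, 3, 150, 0]]
  ]
}}

```text
t: 43.78
tool_pos: [0.5134, 0.3775, 0.1138]
tcp_rot: [[0.419, 0.908, -0.018], [0.908, -0.418, 0.011], [0.002, -0.021, -1.0]]
ft_force: [0.1, -0.5, -0.8]
finger_gap: 0.0524
```

>>> {"fn": "send_rows", "kwargs": {
  "rows": [
    [[0, 0, 20, 0], [0, 0, 28, 0], [0, 0, 28, 0], [0, 0, 28, 0]]
  ]
}}

```text
t: 44.12
tool_pos: [0.5155, 0.3807, 0.0925]
tcp_rot: [[0.42, 0.908, -0.012], [0.908, -0.419, 0.016], [0.009, -0.017, -1.0]]
ft_force: [-0.1, -0.1, -0.3]
finger_gap: 0.0523
```

>>> {"fn": "send_rows", "kwargs": {
  "rows": [
    [[0, 0, 0, 0], [0, 0, 0, 0], [0, 0, 0, 0], [0, 0, 0, 0], [0, 0, 0, 0]]
  ],
  "fingers": 0,
  "newtons": 45
}}

```text
t: 44.53
tool_pos: [0.5153, 0.3805, 0.0919]
tcp_rot: [[0.42, 0.907, -0.012], [0.907, -0.42, 0.015], [0.009, -0.017, -1.0]]
ft_force: [-0.3, 0.2, 0.4]
finger_gap: 0.0266
```

>>> {"fn": "send_rows", "kwargs": {
  "rows": [
    [[0, 0, 0, 0], [0, 0, 0, 0], [0, 0, 0, 0]]
  ]
}}

```text
t: 44.78
tool_pos: [0.5155, 0.3802, 0.0917]
tcp_rot: [[0.42, 0.907, -0.012], [0.907, -0.42, 0.015], [0.009, -0.017, -1.0]]
ft_force: [-0.5, -1.5, 1.6]
finger_gap: 0.0134
```

>>> {"fn": "send_rows", "kwargs": {
  "rows": [
    [[0, 0, -40, 0], [0, 0, -80, 0], [0, 0, -120, 0], [0, 0, -160, 0], [0, 0, -170, 0]]
  ]
}}

```text
t: 45.2
tool_pos: [0.5183, 0.3795, 0.2681]
tcp_rot: [[0.42, 0.908, -0.006], [0.907, -0.42, 0.02], [0.015, -0.014, -1.0]]
ft_force: [1.3, 1.4, -1.9]
finger_gap: 0.0137
```

Run:
```python
from h import *
s=sense();print(np.round(s["joints"],1),s["tool_pos"],s["finger_gap"],s["ft_force"]);move_to([.6083,-.0075,.26],99.5)
```

```text
[ -6.4  22.7 -45.   79.6  14.9  83.6 -75.5] [0.51832685 0.37951083 0.26814335] 0.013730695656061678 [ 1.3234875   1.44643816 -1.85084203]
shift [-3.135e+02  2.442e+02 -1.000e-01] turn deg 55.7 rad 0.972 curyaw -24.8 j7 -75.5
```

>>> {"fn": "send_rows", "kwargs": {
  "rows": [
    [[-31, 24, 0, 0], [-63, 49, 0, 0], [-94, 73, 0, 0], [-125, 98, 0, 0], [-157, 122, 0, 0]]
  ]
}}

```text
t: 45.62
tool_pos: [0.5618, 0.1822, 0.2571]
tcp_rot: [[0.42, 0.907, -0.013], [0.908, -0.42, 0.015], [0.008, -0.018, -1.0]]
ft_force: [0.5, -0.4, -3.5]
finger_gap: 0.0139
```

>>> {"fn": "send_rows", "kwargs": {
  "rows": [
    [[-31, 24, 0, 0], [-63, 49, 0, 0], [-94, 73, 0, 0], [-125, 98, 0, -0.08], [-157, 122, 0, -0.2]]
  ]
}}

```text
t: 46.03
tool_pos: [0.6066, -0.0114, 0.2537]
tcp_rot: [[0.229, 0.973, -0.013], [0.973, -0.228, 0.015], [0.012, -0.016, -1.0]]
ft_force: [0.1, 0.6, -2.8]
finger_gap: 0.0139
```

>>> {"fn": "send_rows", "kwargs": {
  "rows": [
    [[0, 0, 0, -0.12], [0, 0, 0, -0.24], [0, 0, 0, -0.36], [0, 0, 0, -0.48], [0, 0, 0, -0.6]]
  ]
}}

```text
t: 46.45
tool_pos: [0.6063, -0.0096, 0.2535]
tcp_rot: [[-0.364, 0.931, -0.014], [0.931, 0.364, 0.015], [0.019, -0.007, -1.0]]
ft_force: [0.2, 0.5, -1.5]
finger_gap: 0.0139
```

>>> {"fn": "send_rows", "kwargs": {
  "rows": [
    [[0, 0, 0, -0.12], [0, 0, 0, -0.24], [0, 0, 0, -0.36], [0, 0, 0, -0.48], [0, 0, 0, -0.6]]
  ]
}}

```text
t: 46.87
tool_pos: [0.6063, -0.0095, 0.2536]
tcp_rot: [[-0.826, 0.563, -0.014], [0.563, 0.826, 0.015], [0.02, 0.005, -1.0]]
ft_force: [-0.1, 1.2, -3.2]
finger_gap: 0.0137
```

>>> {"fn": "send_rows", "kwargs": {
  "rows": [
    [[0, 0, 0, -0.12], [0, 0, 0, -0.24], [0, 0, 0, -0.36], [0, 0, 0, -0.48], [0, 0, 0, -0.6]]
  ]
}}

```text
t: 47.28
tool_pos: [0.6063, -0.0095, 0.2536]
tcp_rot: [[-1.0, -0.002, -0.014], [-0.002, 1.0, 0.015], [0.014, 0.015, -1.0]]
ft_force: [-0.9, -0.5, -2.8]
finger_gap: 0.0136
```

>>> {"fn": "send_rows", "kwargs": {
  "rows": [
    [[0, 0, 0, -0.12], [0, 0, 0, -0.169], [0, 0, 0, -0.169], [0, 0, 0, -0.169]]
  ]
}}

```text
t: 47.62
tool_pos: [0.6064, -0.0096, 0.2538]
tcp_rot: [[-0.987, -0.162, -0.013], [-0.162, 0.987, 0.015], [0.011, 0.017, -1.0]]
ft_force: [-0.3, 0.5, -2.4]
finger_gap: 0.0137
```

Run:
```python
from h import *
s=sense();print(s["t"],np.round(s["joints"],1),s["tool_pos"],np.round(s["tcp_rot"],3).tolist(),s["finger_gap"],s["ft_force"])
im=camera("wrist");cv2.imwrite("pics/w12.png",im)
Rg=np.array([[.42,.907,-.012],[.907,-.42,.015],[.009,-.017,-1]]);R=np.array(s["tcp_rot"])
ax=R@Rg.T@np.array([0,0,1]);print("bottle axis",ax.round(4),"foot off mm",(-ax*91.7).round(1))
move_to([.608,-.0078,.172],99.5)
```

```text
47.6167 [ 40.2  22.7 -56.5  84.7  17.9  83.2  82.9] [ 0.60643862 -0.00958985  0.25378526] [[-0.987, -0.162, -0.013], [-0.162, 0.987, 0.015], [0.011, 0.017, -1.0]] 0.013663044534649352 [-0.27285042  0.4597119  -2.40293022]
bottle axis [ 0.0073 -0.0336  0.9996] foot off mm [ -0.7   3.1 -91.7]
shift [-2.6  0.1 82. ] turn deg -0.2 rad -0.003 curyaw 99.3 j7 82.8
```

View pics/w12.png

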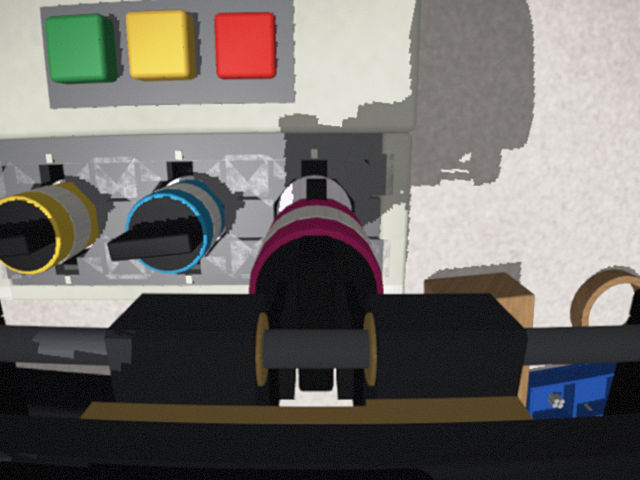

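>>> {"fn": "send_rows", "kwargs": {
  "rows": [
    [[-3, 1.4, 25, 0], [-3, 1.4, 50, 0], [-3, 1.4, 72, 0], [-3, 1.4, 80, 0], [-3, 1.4, 80, 0]]
  ]
}}

```text
t: 48.08
tool_pos: [0.6072, -0.0067, 0.1724]
tcp_rot: [[-0.987, -0.163, -0.016], [-0.163, 0.987, 0.015], [0.013, 0.018, -1.0]]
ft_force: [-0.2, 0.3, -2.7]
finger_gap: 0.0137
```

>>> {"fn": "send_rows", "kwargs": {
  "rows": [
    [[0, 0, 7, 0], [0, 0, 14, 0], [0, 0, 20, 0], [0, 0, 24, 0], [0, 0, 27, 0]]
  ]
}}

```text
t: 48.5
tool_pos: [0.6082, -0.0061, 0.1472]
tcp_rot: [[-0.986, -0.164, -0.012], [-0.164, 0.986, 0.015], [0.01, 0.017, -1.0]]
ft_force: [-0.4, 0.4, -2.9]
finger_gap: 0.0136
```

>>> {"fn": "send_rows", "kwargs": {
  "rows": [
    [[0, 0, 3, 0], [0, 0, 6, 0], [0, 0, 6, 0]]
  ]
}}

```text
t: 48.75
tool_pos: [0.6082, -0.0059, 0.1415]
tcp_rot: [[-0.986, -0.164, -0.012], [-0.164, 0.986, 0.015], [0.009, 0.017, -1.0]]
ft_force: [-1.6, 0.4, 1.8]
finger_gap: 0.0136
```

>>> {"fn": "send_rows", "kwargs": {
  "rows": [
    [[0, -0.5, 4, 0], [0, -0.5, 8, 0], [0, -0.5, 10.5, 0], [0, -0.5, 10.5, 0]]
  ]
}}

```text
t: 49.08
tool_pos: [0.6083, -0.0058, 0.1312]
tcp_rot: [[-0.986, -0.164, -0.012], [-0.164, 0.986, 0.015], [0.009, 0.017, -1.0]]
ft_force: [-1.2, 1.0, 8.2]
finger_gap: 0.0135
```

>>> {"fn": "send_rows", "kwargs": {
  "rows": [
    [[0, 0, 0, 0.1], [0, 0, 0, 0.2], [0, 0, 0, 0.3], [0, 0, 0, 0.4], [0, 0, 0, 0.5]]
  ]
}}

```text
t: 49.5
tool_pos: [0.6102, -0.006, 0.1325]
tcp_rot: [[-0.943, 0.333, -0.007], [0.333, 0.943, 0.015], [0.012, 0.012, -1.0]]
ft_force: [3.4, 0.7, 7.2]
finger_gap: 0.014
```

>>> {"fn": "send_rows", "kwargs": {
  "rows": [
    [[0, 0, 0, 0.1], [0, 0, 0, 0.2], [0, 0, 0, 0.3], [0, 0, 0, 0.4], [0, 0, 0, 0.5]]
  ]
}}

```text
t: 49.92
tool_pos: [0.6103, -0.0063, 0.1326]
tcp_rot: [[-0.667, 0.745, -0.007], [0.745, 0.667, 0.015], [0.016, 0.005, -1.0]]
ft_force: [3.2, -0.1, 7.7]
finger_gap: 0.0136
```

>>> {"fn": "send_rows", "kwargs": {
  "rows": [
    [[0, 0, 0, 0.1], [0, 0, 0, 0.2], [0, 0, 0, 0.3], [0, 0, 0, 0.4], [0, 0, 0, 0.5]]
  ]
}}

```text
t: 50.33
tool_pos: [0.6092, -0.0066, 0.1323]
tcp_rot: [[-0.229, 0.973, -0.01], [0.973, 0.229, 0.014], [0.016, -0.006, -1.0]]
ft_force: [-3.1, -0.7, 11.9]
finger_gap: 0.0139
```

>>> {"fn": "send_rows", "kwargs": {
  "rows": [
    [[0, 0, 0, 0.03], [0, 0, 0, 0.03], [0, 0, 0, 0.03]]
  ]
}}

```text
t: 50.58
tool_pos: [0.6091, -0.0062, 0.1324]
tcp_rot: [[-0.205, 0.979, -0.01], [0.979, 0.205, 0.014], [0.016, -0.007, -1.0]]
ft_force: [-1.9, -0.9, 10.0]
finger_gap: 0.0139
```

Run:
```python
from h import *
s=sense();R=np.array(s["tcp_rot"]);print(s["t"],np.round(s["joints"],1),s["tool_pos"],"yaw",np.degrees(np.arctan2(R[1,1],R[0,1])),s["ft_force"],s["ft_torque"],s["finger_gap"])
```

```text
50.5833 [ 26.7  22.7 -37.5  94.2  13.7  68.5  -1.9] [ 0.60908761 -0.00623597  0.13236784] yaw 11.855613227446032 [-1.89652197 -0.91334939  9.99676587] [-0.43024441  0.36199111  0.90730452] 0.013855283837308949
```

>>> {"fn": "send_rows", "kwargs": {
  "rows": [
    [[0, 0, -3, 0], [0, 0, -5, 0], [0, 0, -5, 0], [0, 0, -5, 0]]
  ]
}}

```text
t: 50.92
tool_pos: [0.6082, -0.0059, 0.1356]
tcp_rot: [[-0.205, 0.979, -0.012], [0.979, 0.205, 0.016], [0.018, -0.009, -1.0]]
ft_force: [2.7, 1.5, -5.9]
finger_gap: 0.0141
```

>>> {"fn": "send_rows", "kwargs": {
  "rows": [
    [[0, 0, 0, 0], [0, 0, 0, 0], [0, 0, 0, 0], [0, 0, 0, 0], [0, 0, 0, 0]]
  ],
  "fingers": 0.6
}}

```text
t: 51.33
tool_pos: [0.6081, -0.0066, 0.1361]
tcp_rot: [[-0.203, 0.979, -0.012], [0.979, 0.204, 0.015], [0.017, -0.009, -1.0]]
ft_force: [0.5, 0.1, 0.3]
finger_gap: 0.0393
```

>>> {"fn": "send_rows", "kwargs": {
  "rows": [
    [[0, 0, -35, 0], [0, 0, -70, 0], [0, 0, -105, 0], [0, 0, -130, -0.12], [0, 0, -150, -0.24]]
  ]
}}

```text
t: 51.75
tool_pos: [0.6104, -0.0085, 0.289]
tcp_rot: [[-0.435, 0.9, -0.01], [0.9, 0.435, 0.015], [0.017, -0.002, -1.0]]
ft_force: [0.7, -0.1, 0.2]
finger_gap: 0.0521
```

>>> {"fn": "send_rows", "kwargs": {
  "rows": [
    [[0, 0, 0, -0.12], [0, 0, 0, -0.24], [0, 0, 0, -0.36], [0, 0, 0, -0.48], [0, 0, 0, -0.6]]
  ],
  "fingers": 0
}}

```text
t: 52.17
tool_pos: [0.6099, -0.0088, 0.2861]
tcp_rot: [[-0.868, 0.497, -0.012], [0.497, 0.868, 0.015], [0.018, 0.007, -1.0]]
ft_force: [0.3, 0.6, 0.8]
finger_gap: 0.0269
```

>>> {"fn": "send_rows", "kwargs": {
  "rows": [
    [[0, 0, 0, -0.12], [0, 0, 0, -0.24], [0, 0, 0, -0.36], [0, 0, 0, -0.48], [0, 0, 0, -0.6]]
  ]
}}

```text
t: 52.58
tool_pos: [0.6099, -0.0088, 0.286]
tcp_rot: [[-0.997, -0.08, -0.012], [-0.08, 0.997, 0.015], [0.011, 0.016, -1.0]]
ft_force: [1.5, 0.3, 0.1]
finger_gap: 0.0012
```

Run:
```python
from h import *
move_to([.63,-.115,.30],99.5)
```

```text
shift [ -11.4 -107.2  -15.8] turn deg -4.9 rad -0.086 curyaw 94.6 j7 80.1
```

>>> {"fn": "send_rows", "kwargs": {
  "rows": [
    [[-4, -36, -5, -0.04], [-8, -72, -10, -0.086], [-11, -107, -15, -0.086], [-11, -107, -15, -0.086], [-11, -107, -15, -0.086]]
  ]
}}

```text
t: 53.0
tool_pos: [0.6291, -0.1179, 0.2987]
tcp_rot: [[-0.988, -0.155, -0.013], [-0.155, 0.988, 0.015], [0.01, 0.017, -1.0]]
ft_force: [0.6, 1.4, -0.7]
finger_gap: 0.0006
```

Run:
```python
from h import *
s=sense();im=camera("wrist");cv2.imwrite("pics/w13.png",im);print(s["t"],s["tool_pos"])
for n,p in(("yellow",(.6453,-.2245)),("cyan",(.627,-.1155)),("magenta",(.6085,-.0065))): ring(im,s,n,p,z=.122)
for n in ["key_stop","key_slow","key_fast"]:
    print(n,[(round(d["score"],2),np.round(toworld("wrist",d["centre"],s),3).tolist()) for d in recognise("wrist",n)[:1]])
move_to([.504,-.197,.125])
```

```text
53.0 [ 0.62910867 -0.11793557  0.29867705]
yellow 488 axis [ 0.6455 -0.2231] rad [0.0278 0.0288 0.0298]
cyan 184 axis [ 0.6261 -0.114 ] rad [0.0285 0.0293 0.0302]
magenta 236 axis [ 0.6078 -0.0054] rad [0.0284 0.0294 0.0304]
key_stop [(0.73, [0.486, -0.08, 0.095])]
key_slow [(0.85, [0.498, -0.137, 0.108])]
key_fast [(0.61, [0.507, -0.192, 0.102])]
shift [135.2 -65.6 174.5] turn deg 0 rad 0.0 curyaw 99.3 j7 93.5
```

View pics/w13.png

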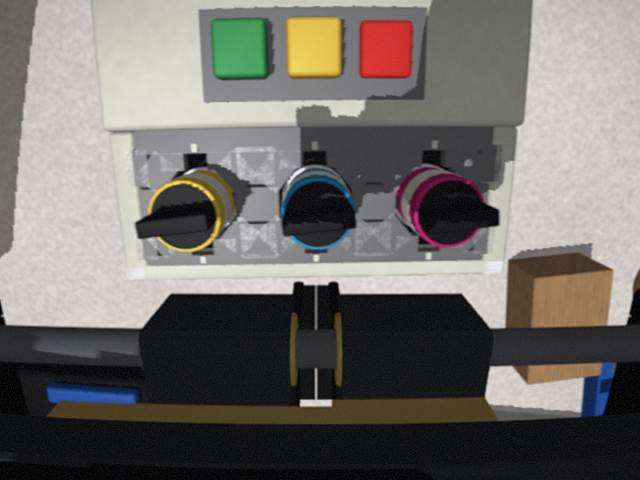

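>>> {"fn": "send_rows", "kwargs": {
  "rows": [
    [[35, -16, 0, 0], [70, -33, 0, 0], [105, -50, 20, 0], [135, -66, 50, 0], [135, -66, 85, 0]]
  ]
}}

```text
t: 53.62
tool_pos: [0.5028, -0.2044, 0.2157]
tcp_rot: [[-0.988, -0.155, -0.01], [-0.155, 0.988, 0.01], [0.009, 0.011, -1.0]]
ft_force: [2.1, -1.0, 0.1]
finger_gap: 0.0004
```

>>> {"fn": "send_rows", "kwargs": {
  "rows": [
    [[0, 0, 35, 0], [0, 0, 70, 0], [0, 0, 88, 0], [0, 0, 88, 0], [0, 0, 88, 0]]
  ]
}}

```text
t: 54.03
tool_pos: [0.5041, -0.1977, 0.1264]
tcp_rot: [[-0.987, -0.162, -0.013], [-0.162, 0.987, 0.016], [0.011, 0.018, -1.0]]
ft_force: [-0.4, -0.6, 0.1]
finger_gap: 0.0004
```

>>> {"fn": "send_rows", "kwargs": {
  "rows": [
    [[0, 0, 10, 0], [0, 0, 16, 0], [0, 0, 22, 0], [0, 0, 26, 0], [0, 0, 30, 0]]
  ]
}}

```text
t: 54.45
tool_pos: [0.5042, -0.1985, 0.0963]
tcp_rot: [[-0.987, -0.16, -0.012], [-0.16, 0.987, 0.015], [0.009, 0.017, -1.0]]
ft_force: [-0.4, 1.0, -1.3]
finger_gap: 0.0006
```

>>> {"fn": "send_rows", "kwargs": {
  "rows": [
    [[0, 0, 2, 0], [0, 0, 4, 0], [0, 0, 5, 0], [0, 0, 5, 0]]
  ]
}}

```text
t: 54.78
tool_pos: [0.5037, -0.1984, 0.0933]
tcp_rot: [[-0.987, -0.16, -0.013], [-0.16, 0.987, 0.014], [0.011, 0.016, -1.0]]
ft_force: [-10.9, 2.4, 24.4]
finger_gap: 0.0002
```

>>> {"fn": "send_rows", "kwargs": {
  "rows": [
    [[0, 0, -35, 0], [0, 0, -70, 0], [-30, 0, -105, 0], [-65, 0, -140, 0], [-100, 30, -170, 0]]
  ]
}}

```text
t: 55.2
tool_pos: [0.5866, -0.1731, 0.2488]
tcp_rot: [[-0.988, -0.153, -0.011], [-0.153, 0.988, 0.012], [0.009, 0.014, -1.0]]
ft_force: [0.4, -1.2, -0.7]
finger_gap: 0.0002
```

>>> {"fn": "send_rows", "kwargs": {
  "rows": [
    [[-20, 30, -10, 0], [-30, 45, -30, 0], [-30, 45, -30, 0], [-30, 45, -30, 0]]
  ]
}}

```text
t: 55.53
tool_pos: [0.6093, -0.1181, 0.278]
tcp_rot: [[-0.987, -0.163, -0.011], [-0.163, 0.987, 0.015], [0.008, 0.017, -1.0]]
ft_force: [-0.1, -0.8, -0.7]
finger_gap: 0.0003
```

Run:
```python
from h import *
s=sense();im=camera("wrist");t=camera("top");print(s["t"],s["tool_pos"],s["ft_force"])
for n in ["key_stop","key_slow","key_fast"]:
    print(n,[(round(d["score"],2),np.round(toworld("wrist",d["centre"],s),3).tolist()) for d in recognise("wrist",n)[:1]])
for n in ["carton","tape","mug","screwdriver","air_can"]:
    print(n,[(round(d["score"],2),np.round(toworld("top",d["centre"]),3).tolist()) for d in recognise("top",n)[:1]])
a=cv2.resize(im[:290],None,fx=1,fy=1);b=t[120:350,130:530];c=np.zeros((290+230,640,3),np.uint8);c[:290]=a;c[290:,:400]=b
cv2.imwrite("pics/f.png",c)
```

```text
55.5333 [ 0.60925617 -0.11807573  0.27797402] [-0.12804897 -0.8117294  -0.72282814]
key_stop [(0.94, [0.481, -0.079, 0.106])]
key_slow [(0.9, [0.494, -0.136, 0.106])]
key_fast [(0.87, [0.501, -0.192, 0.095])]
carton [(0.73, [0.714, 0.179, 0.063])]
tape [(0.79, [0.67, 0.342, 0.024])]
mug [(0.89, [0.583, 0.482, 0.044])]
screwdriver [(0.83, [0.361, 0.341, 0.021])]
air_can [(0.91, [0.332, -0.408, 0.16])]
```

View pics/f.png

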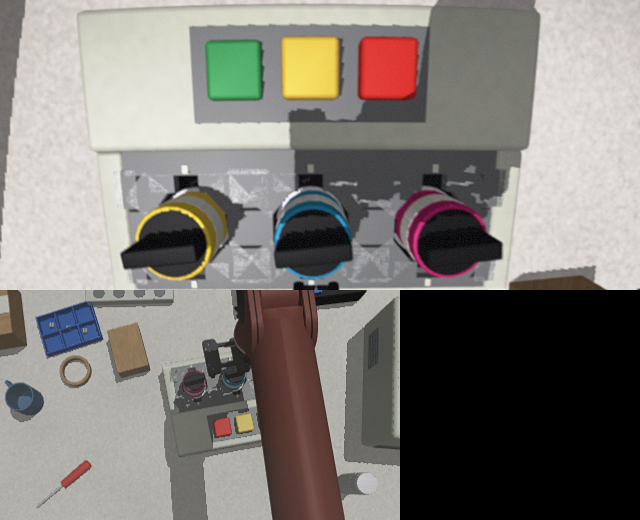

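The final picture shows the green key down (234,69), red and yellow up, all three bottles locked with their bars across the slots, and the other objects where they started. I'm handing in.

```bash
python3 -c "
from station import *
print(sign_off())"
```

```text
the job is handed in; nothing more can be done
None
```

The job is done and was handed in at about 56 s of the 210 s allowed. The shaker had been left on fast (green key down). I switched it off with the red key, locked all three bottles, then pressed green again.

- **Bottles:** yellow is in the right socket, cyan in the middle and magenta in the left. Each was pushed about 12 mm against the spring and turned clockwise until the stop pushed back at about 0.9–1.0 N m. After release, the picture showed all three upright with their grip bars turned across the slots.
- **Keys:** in the last picture green reads down (about 95 mm above the bench), and red and yellow read up (about 106 mm).
- **Other things:** the carton, tape, mug, screwdriver and spray can read within about 4 mm of where they started. The largest force I read was about 36 N at the wrist, on the red key.

**Slip-up:** an early turn the wrong way ran a joint to its limit and left the tool tilted about 6°. I worked that down to about 1° before picking anything up, and the insertions went in without jamming. Most of that correction was made at the edge of the arm's reach, over empty bench.

No check failed. The closing top view was partly blocked by the arm, so the final state of the keys and bottles rests on the wrist camera.

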